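# Change the backing plate in the welding fixture

### The arm

A 6-joint arm with a two-finger parallel gripper is mounted at the origin on the work surface. World frame = base frame: x ahead of the robot, y to its left, z up, the work surface at z = 0. Lengths are in m, angles in rad, forces in N, time in s.
With the tool pointing down it reaches from about 0.4 to 0.825 m from the base axis. Payload 7 kg.
Tool frame: the origin (TCP) lies midway between the tips of the shut fingers; the grasp point (between the pads) lies 19 mm behind it; z points along the fingers, x is the direction in which the jaws open and shut, and the axes are right-handed (so a half turn about z gives the same grasp; the last joint's range is limited). The gripper opens to 88 mm and grips with 3 to 60 N. Pads are 19 mm wide; open, the fingers measure 130 mm over their backs; the gripper's body (78 mm by 193 mm) begins 47 mm behind the grasp point.
Start: joints at [1.525, 0.359, 0.012, 0, -1.224, -0.288], TCP at [0.221, 0.638, 0.227] pointing down, gripper open.
Joint ranges: [-3.07, 3.07], [-1.43, 2.12], [-1.02, 1.25], [-3.03, 1.67], [-3.05, -0], [-3.03, 3.03]. Speed limits (rad/s): [2.39, 2.39, 3.01, 3.14, 3.14, 3.14].

### API

Orientations are given as [roll, pitch, yaw] about the fixed x, y, z axes, in that order (R = Rz(yaw) Ry(pitch) Rx(roll)).
In Python, from station import arm, grab_frame, camera_params gives the robot as it stands.
- The arm moves only by the shell command python3 -m handwheel 'ROWS' [FORCE]. ROWS is JSON, a list that holds one entry, the list of rows, each a list of 5 numbers: the finger opening in m, from 0 to 0.0876, then the shift along the tool's x, y, z in m, then the turn about the tool's z in degrees. A call has 1 to 20 rows; each row is the pose to reach, as a shift and turn from the pose measured when the call began, along the tool's axes at that moment; what a row does not reach only later rows make up. A row lasts 1/12 s, in which the tool goes at most 41.7 mm and 7.16 degrees, less where a joint would pass 70% of its speed; a pose out of reach is approached as far as the arm can. A call with a gripper value outside its range is refused whole. The fingers move at their own pace and stop on an object; FORCE is the grip in N (left out, the last holds). Time passes only in rows, so rows that repeat a pose let the fingers close. It gives the time, the measured TCP pose, the force and the opening at its end, in the units of the state.
- arm.get_state(): the state, without advancing time (a new reading comes with each control period).
- grab_frame(name): name is "side" or "top" or "wrist"; returns the picture (400x640x3 uint8, blue, green, red); there is no depth.
- camera_params(name): a dict with "intrinsics" (3x3 intrinsics, pixels), "R" (3x3) and "t" (3): a world point X has camera coordinates R X + t; the wrist camera has in their place "tool_from_camera" (4x4, takes a point from camera to tool coordinates, whose origin is the TCP and whose axes are the tool frame's). Camera axes: x right, y down, z forward; pixel columns grow to the right and rows downward; lengths in m; the calibration is good to about 2 mm. A picture is of the moment at which its call begins: read the wrist's pose just before it. camera_params takes no time and is no camera call.
- arm.job_done(): hands the job in, once; it reports no verdict.
The state is a dict: "t": time; "q": joint angles; "qd": joint speeds; "joint_efforts": joint torques, N m; "eef_pos": TCP position; "ee_rot": TCP orientation; "force": force on the tool from outside, world axes, zero at the start; "moment": the same for the moment, N m; "width": finger opening in m.
Only numpy, scipy, OpenCV 4.12 (cv2) and the standard library are available. Lean on these libraries where they do the work, as an engineer would, in place of code of your own. Each camera call takes 0.05 s, during which the arm holds its last target.

### The job

The next weld needs the long copper backing plate, which lies in the tilted rack underneath the small brass and dark steel plates: set those two aside on the green mat, then swap the long plates, so that the copper one lies flat in the fixture against its three stop pins and the aluminium one takes its place in the rack. Finally put the brass and the steel plate back on top of the aluminium one, each on the spot it came from and turned as it was; the plates in the rack must lie flat and straight, resting against the lip. Leave the spray can, the tub and the wire brush where they are.

Things in the scene. Friction and masses are not known exactly. Their poses are not given: they have to be found in the camera images.
- copper_mid (a point): centre of the long copper backing plate (copper red-brown, 56 x 160 x 10 mm, about 0.8 kg, a dark shallow groove drawn along its middle). Starts in the rack, under the two small plates. Axes: x across its 56 mm width, y along its 160 mm length, z out of its upper face (5 mm from this point to either face)
- aluminium_mid (a point): centre of the long aluminium backing plate (bright silver, same 56 x 160 x 10 mm, about 0.24 kg, the same groove). Starts in the fixture, within 4 mm of its stop pins. Axes: x across its width, y along its length, z up
- brass_mid (a point): centre of the small brass plate (yellow, 46 x 50 x 10 mm, about 0.2 kg, one round black mark in the middle). Starts in the rack on top of the copper plate, left or right, its lower edge at the lip. Axes: x along its 46 mm side (up the slope), y along its 50 mm side, z out of its upper face
- steel_mid (a point): centre of the small dark steel plate (nearly black, 46 x 50 x 10 mm, about 0.18 kg, a light grey bar mark). Starts in the rack on top of the copper plate, on the other side from the brass one. Same axes. About 54 mm of the copper plate is bare between the two small plates
- deck: sloping deck of the fixed rack: grey, 115 mm up slope x 200 mm, tilted 15 degrees, low edge away from the robot. Origin on it at the foot of the blue lip's inner face, mid-width, 20 mm up; x up the slope, y along the lip, z out of the deck. Lip 26 mm high, flared above 17, 60 mm finger notch in its middle. At the lip a long plate's centre is at x 28, z 5 mm, a small one on top x 23, z 15. Let go, plates stay put
- mat: the set-aside mat, green rubber, 220 mm (x) by 200 mm (y), 3 mm thick, flat on the bench and fixed. Origin at the middle of its underside, z up. It has room for the two small plates and one long one with finger room between them
- fixture_seat (a point): seat on the fixture, a fixed dark plate 150 (x) x 250 (y) x 15 mm with holes and three brass bullet-nosed stop pins (16 mm diameter, 16 high). Point on its top face, 15 mm above the bench, under the centre of a long plate touching all pins; x across, y along, z up. Pins at x 36, y -62 and 38 mm stop the long +x edge (a finger fits between); one at x -14, y 88 stops the +y end
- spray_can_mid (a point): bystander: white spray can with a yellow band and red cap, 54 mm diameter, 161 mm tall; point half-way up, 80 mm above the bench. Leave it alone
- gel_tub_mid (a point): bystander: low blue tub with white lid, 76 mm diameter, 56 mm tall; point half-way up. Leave it alone
- wire_brush_mid (a point): bystander: wire brush with wooden handle, 34 x 236 x 28 mm, lying along its y axis; point 14 mm above the bench, near its middle. Leave it alone

How it is judged:
By the outcome, as a careful person would: the job done as asked, in the order asked, and still so for the second after the job is handed in, with the robot touching nothing.
It also fails if it takes over 149 s, if anything falls off the work surface, if the arm or the gripper's body presses on something with over 40 N, if the wrist force passes 120 N, or if a joint passes its speed limit or range.

## Working session

There is one attempt and no reset: what is moved stays moved. The work goes in short steps, Python scripts to look and compute and a shell command to move; the robot and the scene stay as the last step left them, time stands still between calls to the robot, and variables do not carry over. Pictures are saved under pics/ and viewed, and the job is handed in when it is done.

```bash
ls; mkdir -p pics; cat > h.py <<'E'
import numpy as np, cv2
from station import arm, grab_frame, camera_params
from scipy.spatial.transform import Rotation as Rn
def snap(n,f):
    im=grab_frame(n); cv2.imwrite('pics/'+f,im); return im
E
python3 - <<'E'
from h import *
s=arm.get_state()
for k,v in s.items(): print(k,np.round(v,4))
snap('top','t0.png');snap('side','s0.png');snap('wrist','w0.png')
for n in('top','side','wrist'): print(n,camera_params(n))
E
```

```text
pics
t 0.0
q [ 1.5251e+00  3.5940e-01  1.1000e-02 -3.0000e-04 -1.2241e+00 -2.8810e-01]
qd [ 0.0003 -0.      0.0007  0.0007  0.0002 -0.0001]
joint_efforts [ 1.00000e-04 -5.82720e+01  2.93038e+01  6.99670e+00  6.80000e-03
 -2.00000e-04]
eef_pos [0.221  0.6372 0.2256]
ee_rot [-3.1414e+00 -1.7000e-03 -1.9047e+00]
force [-1.0413 -0.4806  0.2431]
moment [-0.0075 -0.0451 -0.0107]
width 0.0875
top {'intrinsics': array([[455.87430186,   0.        , 325.85803847],
       [  0.        , 455.87430186, 202.93408743],
       [  0.        ,   0.        ,   1.        ]]), 'R': array([[ 7.74511651e-04, -9.99730012e-01, -2.32228872e-02],
       [-9.97871271e-01,  7.41707652e-04, -6.52102519e-02],
       [ 6.52098705e-02,  2.32239581e-02, -9.97601283e-01]]), 't': array([0.02488327, 0.64693669, 1.33151209])}
side {'intrinsics': array([[389.86158384,   0.        , 314.11259691],
       [  0.        , 389.86158384, 199.31950233],
       [  0.        ,   0.        ,   1.        ]]), 'R': array([[-0.99323419, -0.11537543, -0.0132045 ],
       [-0.07218698,  0.70247117, -0.70804187],
       [ 0.09096642, -0.7022982 , -0.70604699]]), 't': array([0.61807006, 0.09986358, 0.90809312])}
wrist {'intrinsics': array([[285.54322589,   0.        , 315.35399914],
       [  0.        , 285.54322589, 206.24882617],
       [  0.        ,   0.        ,   1.        ]]), 'tool_from_camera': array([[ 9.99999508e-01,  4.73398279e-04, -8.71508309e-04,
        -1.45335758e-03],
       [-2.09623315e-04,  9.59763686e-01,  2.80808873e-01,
        -7.51512362e-02],
       [ 9.69376464e-04, -2.80808552e-01,  9.59763313e-01,
        -1.56698106e-01],
       [ 0.00000000e+00,  0.00000000e+00,  0.00000000e+00,
         1.00000000e+00]])}
```

View pics/t0.png

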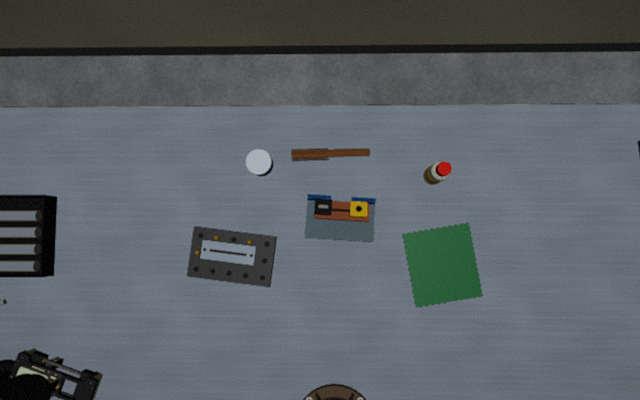

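View pics/s0.png

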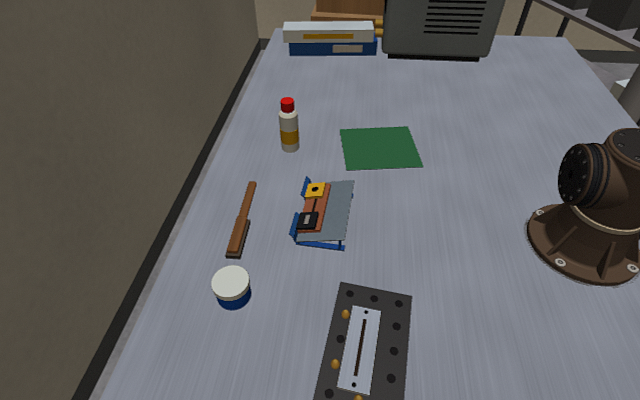

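View pics/w0.png

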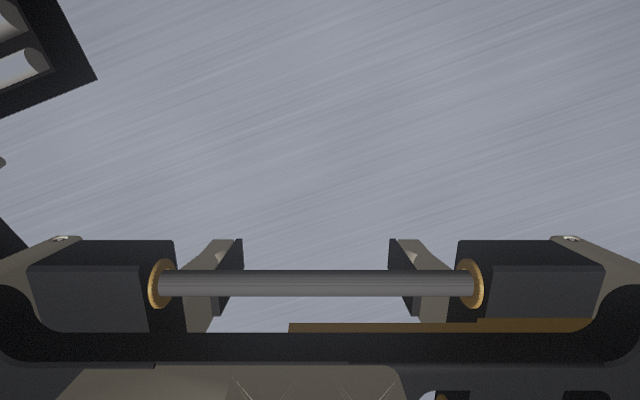

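```bash
cat >> h.py <<'E'
def cam(n,st=None):
    c=camera_params(n);K=c['intrinsics']
    if n=='wrist':
        s=st or arm.get_state(); T=np.eye(4);T[:3,:3]=Rn.from_euler('xyz',s['ee_rot']).as_matrix();T[:3,3]=s['eef_pos']
        W=T@c['tool_from_camera']; R=W[:3,:3].T; t=-R@W[:3,3]
    else: R,t=c['R'],c['t']
    return K,R,t
def ray(uv,C,p0,n=(0,0,1)):
    "intersect pixel ray with plane through p0 (or height) normal n"
    K,R,t=C; n=np.array(n,float)
    p0=np.array([0,0,p0]) if np.isscalar(p0) else np.array(p0)
    uv=np.atleast_2d(uv).astype(float)
    d=(np.linalg.inv(K)@np.c_[uv,np.ones(len(uv))].T).T@R; o=-R.T@t
    k=((p0-o)@n)/(d@n); return o+d*k[:,None]
def proj(X,C):
    K,R,t=C; c=(R@np.atleast_2d(X).T).T+t; p=(K@c.T).T; return p[:,:2]/p[:,2:]
def rect(mask,amin=20):
    cs,_=cv2.findContours(mask.astype(np.uint8),cv2.RETR_EXTERNAL,cv2.CHAIN_APPROX_NONE)
    return [cv2.minAreaRect(c) for c in sorted(cs,key=cv2.contourArea,reverse=True) if cv2.contourArea(c)>=amin]
E
python3 - <<'E'
from h import *
im=cv2.imread('pics/t0.png'); cv2.imwrite('pics/t0z.png',cv2.resize(im[140:310,180:490],None,fx=2.5,fy=2.5,interpolation=cv2.INTER_CUBIC))
hsv=cv2.cvtColor(im,cv2.COLOR_BGR2HSV);H,S,V=[hsv[...,i].astype(int) for i in range(3)]
C=cam('top')
def show(n,m,z):
    for r in rect(m,8)[:3]:
        c=ray(r[0],C,z)[0]; b=ray(cv2.boxPoints(r),C,z)
        print(n,np.round(r[0],1),np.round(c,3),'sides',np.round([np.linalg.norm(b[1]-b[0]),np.linalg.norm(b[2]-b[1])],3),np.round(b[:,:2],3).tolist())
show('green',(H>50)&(H<75)&(S>120)&(V>50),.003)
show('yellow',(H>20)&(H<32)&(S>180)&(V>150),.05)
show('blue',(H>95)&(H<115)&(S>150),.04)
show('orange',(H>8)&(H<20)&(S>150)&(V>120),.03)
show('copper',(H<12)&(S>130)&(V>80),.035)
fx=np.zeros(H.shape,bool);fx[220:292,185:282]=1
show('fix',fx&(V<110),.015)
show('alu',fx&(V>165),.025)
print(im[200,322],im[230,340],im[250,225],im[235,210])
E
```

```text
green [442.1 264.8] [ 0.464 -0.32   0.003] sides [0.197 0.217] [[0.554, -0.205], [0.589, -0.399], [0.375, -0.433], [0.34, -0.241]]
yellow [358.  208.5] [ 0.629 -0.069  0.05 ] sides [0.046 0.038] [[0.648, -0.046], [0.648, -0.092], [0.61, -0.092], [0.61, -0.046]]
blue [319. 197.] [0.663 0.045 0.04 ] sides [0.065 0.012] [[0.669, 0.077], [0.669, 0.012], [0.657, 0.012], [0.657, 0.077]]
blue [363.  199.9] [ 0.655 -0.084  0.04 ] sides [0.013 0.065] [[0.652, -0.051], [0.665, -0.053], [0.657, -0.117], [0.644, -0.116]]
copper [341.5 216. ] [ 0.608 -0.021  0.035] sides [0.155 0.029] [[0.622, 0.056], [0.622, -0.099], [0.593, -0.099], [0.593, 0.056]]
copper [443.5 168.5] [ 0.747 -0.321  0.035] sides [0.038 0.038] [[0.766, -0.302], [0.766, -0.34], [0.728, -0.339], [0.728, -0.301]]
copper [340.5 205. ] [ 0.64  -0.018  0.035] sides [0.05  0.018] [[0.649, 0.007], [0.649, -0.043], [0.631, -0.043], [0.631, 0.007]]
fix [231.4 256.2] [0.489 0.306 0.015] sides [0.156 0.256] [[0.428, 0.441], [0.583, 0.424], [0.55, 0.17], [0.396, 0.189]]
[25 22 22] [94 87 71] [123 114 104] [51 49 52]
```

View pics/t0z.png

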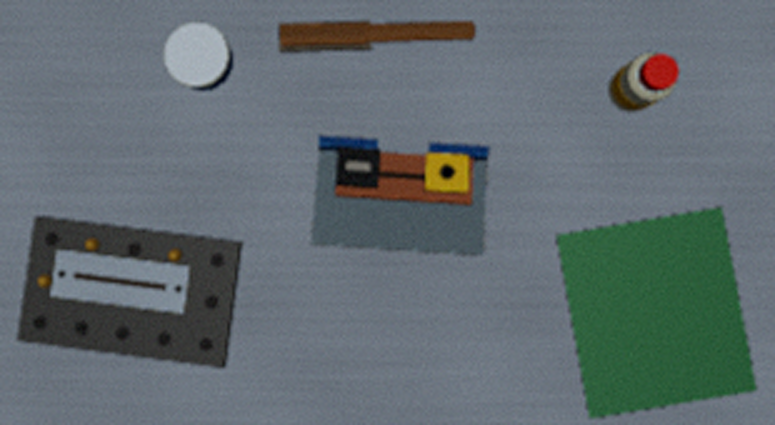

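```bash
cat >> h.py <<'E'
def go(x,y,z,yawdeg,s=None):
    s=s or arm.get_state(); R=Rn.from_euler('xyz',s['ee_rot']).as_matrix()
    d=R.T@(np.array([x,y,z])-s['eef_pos']); dy=(yawdeg-np.degrees(s['ee_rot'][2])+180)%360-180
    print('move dx,dy,dz',np.round(d,4),'turn',round(-dy,2),'| at',np.round(s['eef_pos'],4),'yaw',np.round(np.degrees(s['ee_rot']),2),'t',round(s['t'],2))
E
python3 -c "
from h import *
go(.5,-.02,.25,84)"
```

```text
move dx,dy,dz [ 0.5297 -0.479  -0.0234] turn 166.87 | at [0.221  0.6374 0.2258] yaw [-1.7999e+02 -7.0000e-02 -1.0913e+02] t 0.15
```

```bash
P=[0.087,0.53,-0.479,-0.023,166.9]; python3 -m handwheel '[[[0.087,0.53,-0.479,-0.023,166.9],[0.087,0.53,-0.479,-0.023,166.9],[0.087,0.53,-0.479,-0.023,166.9],[0.087,0.53,-0.479,-0.023,166.9],[0.087,0.53,-0.479,-0.023,166.9],[0.087,0.53,-0.479,-0.023,166.9],[0.087,0.53,-0.479,-0.023,166.9],[0.087,0.53,-0.479,-0.023,166.9],[0.087,0.53,-0.479,-0.023,166.9],[0.087,0.53,-0.479,-0.023,166.9],[0.087,0.53,-0.479,-0.023,166.9],[0.087,0.53,-0.479,-0.023,166.9],[0.087,0.53,-0.479,-0.023,166.9],[0.087,0.53,-0.479,-0.023,166.9],[0.087,0.53,-0.479,-0.023,166.9],[0.087,0.53,-0.479,-0.023,166.9],[0.087,0.53,-0.479,-0.023,166.9],[0.087,0.53,-0.479,-0.023,166.9],[0.087,0.53,-0.479,-0.023,166.9],[0.087,0.53,-0.479,-0.023,166.9]]]'; python3 -c "
from h import *
go(.5,-.02,.25,84);print(arm.get_state()['q'])"
```

```text
t: 1.82
eef_pos: [0.4999, -0.0217, 0.2491]
ee_rot: [-3.14, 0.001, 1.869]
force: [-0.6, -0.4, 0.2]
width: 0.0869
move dx,dy,dz [ 0.0016  0.0006 -0.0009] turn 23.11 | at [ 0.4999 -0.0217  0.2491] yaw [-1.7992e+02  6.0000e-02  1.0711e+02] t 1.82
[ 3.50759140e-01  5.34632500e-02 -3.27959316e-01  1.04126905e-03
 -1.19077072e+00 -1.62328074e+00]
```

```bash
python3 -m handwheel '[[[0.087,0.0,0,0,23],[0.087,0.0,0,0,23],[0.087,0.0,0,0,23],[0.087,0.0,0,0,23],[0.087,0.0,0,0,23]]]'; python3 -c "
from h import *
go(.5,-.02,.25,84);s=arm.get_state();print(s['q'][5]);snap('wrist','w1.png')
print(proj([[.65,-.02,.03]],cam('wrist',s)))"
```

```text
t: 2.23
eef_pos: [0.4997, -0.0218, 0.2489]
ee_rot: [-3.14, 0.002, 1.466]
force: [0.1, 0.4, -0.1]
width: 0.0869
move dx,dy,dz [ 0.0018  0.0001 -0.0011] turn 0.01 | at [ 0.4997 -0.0218  0.2489] yaw [-1.7993e+02  9.0000e-02  8.4010e+01] t 2.23
-2.026365186745726
[[326.00977215 281.57175962]]
```

View pics/w1.png

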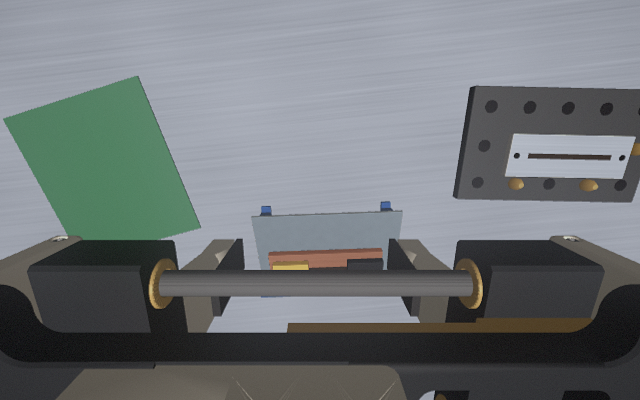

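```bash
python3 -m handwheel '[[[0.087,0.0,0.2,0.04,0],[0.087,0.0,0.2,0.04,0],[0.087,0.0,0.2,0.04,0],[0.087,0.0,0.2,0.04,0],[0.087,0.0,0.2,0.04,0],[0.087,0.0,0.2,0.04,0],[0.087,0.0,0.2,0.04,0],[0.087,0.0,0.2,0.04,0]]]'; python3 -c "
from h import *
s=arm.get_state();np.save('pics/w2.npy',np.r_[s['eef_pos'],s['ee_rot']]);snap('wrist','w2.png')
print(s['eef_pos'],s['qd'])"
```

```text
t: 2.95
eef_pos: [0.6983, -0.0423, 0.2078]
ee_rot: [-3.139, 0.002, 1.47]
force: [-0.3, 1.3, 0.4]
width: 0.0869
[ 0.69826484 -0.04225861  0.20780067] [ 0.00649171 -0.04659329 -0.01070963  0.00236065 -0.00017553 -0.00800207]
```

View pics/w2.png

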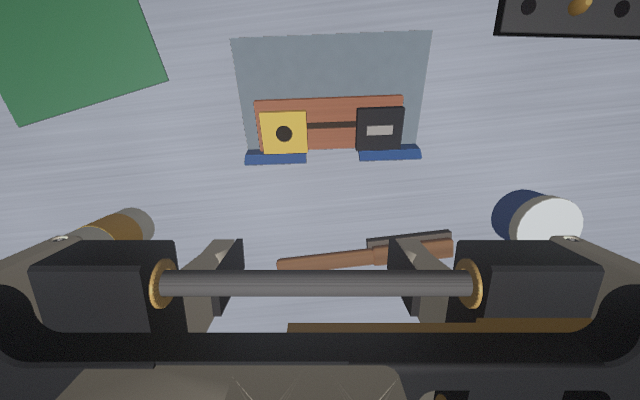

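```bash
cat > m.py <<'E'
from h import *
def quad(mask,amin=100,k=0):
    cs,_=cv2.findContours(mask.astype(np.uint8),cv2.RETR_EXTERNAL,cv2.CHAIN_APPROX_NONE)
    cs=sorted([c for c in cs if cv2.contourArea(c)>amin],key=cv2.contourArea,reverse=True)
    c=cs[k]; h=cv2.convexHull(c)
    e=1
    while True:
        p=cv2.approxPolyDP(h,e,True)
        if len(p)<=4: break
        e+=.5
    p=p[:,0].astype(float)
    # refine: fit line per side
    c=c[:,0].astype(float); L=[]
    for i in range(4):
        a,b=p[i],p[(i+1)%4]; d=b-a; l=np.linalg.norm(d); d/=l
        tt=(c-a)@d; nn=abs((c-a)@np.array([-d[1],d[0]]))
        s=c[(tt>.12*l)&(tt<.88*l)&(nn<2.5)]
        L.append(cv2.fitLine(s.astype(np.float32),cv2.DIST_HUBER,0,.01,.01).ravel())
    out=[]
    for i in range(4):
        a,b=L[i-1],L[i]
        t=np.linalg.solve(np.array([[a[0],-b[0]],[a[1],-b[1]]]),b[2:]-a[2:]); out.append(a[2:]+t[0]*a[:2])
    return np.array(out)
def hsvof(im):
    h=cv2.cvtColor(im,cv2.COLOR_BGR2HSV).astype(int); return h[...,0],h[...,1],h[...,2]
E
python3 - <<'E'
from m import *
im=cv2.imread('pics/w2.png');H,S,V=hsvof(im)
for n,(x,y) in dict(brass=(268,120),steel=(370,120),copper=(330,140),coppdark=(256,118),deck=(350,60),side=(400,150),cedge=(330,99),lip=(280,158)).items(): print(n,H[y,x],S[y,x],V[y,x])
box=np.zeros(H.shape,bool);box[80:180,225:435]=1
b=quad(box&(H>18)&(H<35)&(S>100)&(V>60)); print('brass',b.round(1).tolist())
s=quad(box&(V<58)); print('steel',s.round(1).tolist())
c=quad(box&(H<14)&(S>90)&(V>60)|0); print('copper',c.round(1).tolist())
v=cv2.resize(im[85:175,220:440],None,fx=3.5,fy=3.5,interpolation=cv2.INTER_CUBIC);cv2.imwrite('pics/w2z.png',v)
E
```

```text
brass 23 126 201
steel 135 8 64
copper 9 107 155
coppdark 9 110 163
deck 103 32 145
side 108 133 144
cedge 9 108 158
lip 109 120 142
brass [[304.79998779296875, 111.0], [306.5, 151.5], [264.0, 153.39999389648438], [258.8999938964844, 111.0]]Traceback (most recent call last):
  File "<stdin>", line 6, in <module>
  File "m.py", line 5, in quad
    c=cs[k]; h=cv2.convexHull(c)
      ~~^^^
IndexError: list index out of range
```

```bash
python3 - <<'E'
from m import *
im=cv2.imread('pics/w2.png');H,S,V=hsvof(im)
print(V[105:156:3,385]);print(V[130,345:415:3]);print(V[105:160:3,290],S[105:160:3,290]); print(H[90:104,330],V[90:104,330])
v=cv2.resize(im[85:175,220:440],None,fx=3.5,fy=3.5,interpolation=cv2.INTER_CUBIC);cv2.imwrite('pics/w2z.png',v)
E
```

```text
[155  55  68  63  63  67  62 166 162 163  58  65  68  67  66 118 142]
[153 152 151 152  60  66  64  79 162 161 162 162 163 162 161 161  59  67
  65 102 146 146 148 148]
[160 162 160 201 201 202 202 204 140  60  61 109 204 203 202 202 139 143
 143] [105 107 135 126 124 124 124 126 120  30  17 112 125 124 125 126  75 112
 114]
[105 107 105 105 105 103 108   8   9   9   9   9   9   8] [145 146 145 144 143 145 139 115 132 158 157 156 159 157]
```

```bash
sleep 1
```

```text
(no output)
```

View pics/w2z.png

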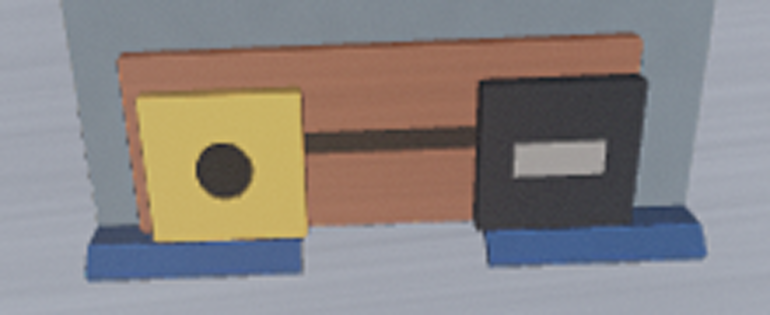

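```bash
cat > rack.py <<'E'
from m import *
from scipy.optimize import least_squares
a=np.radians(15)
def deckT(p):
    x,y,ps=p[:3]; c,s=np.cos(ps),np.sin(ps)
    Rz=np.array([[c,-s,0],[s,c,0],[0,0,1]])
    X=Rz@[-np.cos(a),0,np.sin(a)]; Y=Rz@[0,-1,0]; Z=np.cross(X,Y)
    return np.c_[X,Y,Z],np.array([x,y,.020])
E
python3 - <<'E'
from rack import *
d=np.load('pics/w2.npy'); C=cam('wrist',dict(eef_pos=d[:3],ee_rot=d[3:]))
im=cv2.imread('pics/w2.png');H,S,V=hsvof(im)
box=np.zeros(H.shape,bool);box[80:158,225:435]=1
close=lambda m:cv2.morphologyEx(m.astype(np.uint8),cv2.MORPH_CLOSE,np.ones((3,3)))
b=quad(close(box&(H>18)&(H<35)&(V>150)))
s=quad(close(box&(V<90)&(S<60)&(np.arange(640)>350)))
c=quad(close((box)&(H<14)&(S>60)&(V>140)|box&(H>18)&(H<35)|box&(V<90)))
def order(q): # UL UR LR LL
    q=q[np.argsort(q[:,1])]; u=q[:2][np.argsort(q[:2,0])]; l=q[2:][np.argsort(q[2:,0])]; return np.r_[u,l[::-1]]
b,s,c=order(b),order(s),order(c); print(b.round(1).tolist());print(s.round(1).tolist());print(c.round(1).tolist())
# image left = deck +y? image x = tool x = world +y -> deck -y ; so left = world -y = deck +y
def model(p,pb,ps_):
    R,t=deckT(p); yb,ys,yc,xb,xs=p[3:8]
    P=[]
    for x0,y0 in((xb,yb),(xs,ys)):
        for dx,dy in((23,25),(23,-25),(-23,-25),(-23,25)): P.append([x0+dx/1,y0+dy,20])
    P+= [[56,yc+80,10],[56,yc-80,10]]
    return proj((R@(np.array(P).T/1000)).T+t,C)
obs=np.r_[b,s,c[:2]]
f=lambda p:(model(p,0,0)-obs).ravel()
r=least_squares(lambda p:np.r_[f(p),.5*(p[6]-23),.5*(p[7]-23)],[.655,-.02,0,52,-52,0,23,23],x_scale=[.01,.01,.05,1,1,1,1,1],loss='soft_l1')
print(r.x[:2],np.degrees(r.x[2]),r.x[3:]); print(f(r.x).reshape(-1,2).round(1).tolist())
# deck upper corners check
R,t=deckT(r.x); o=ray([[230,38],[433,30]],C,t,R[:,2]); print((R.T@(o-t).T).T*1000)
o=ray([[246,160],[421,153]],C,t,R[:,2]); print((R.T@(o-t).T).T*1000)
np.save('pics/rack.npy',r.x)
E
```

```text
[[259.1000061035156, 112.5], [304.70001220703125, 110.5999984741211], [306.70001220703125, 151.60000610351562], [264.0, 153.39999389648438]]
[[356.0, 107.4000015258789], [404.1000061035156, 106.5999984741211], [398.8999938964844, 149.0], [356.0, 149.0]]
[[253.5, 101.5999984741211], [405.6000061035156, 95.80000305175781], [398.79998779296875, 149.10000610351562], [260.0, 147.0]]
[ 0.65148353 -0.00361661] -3.7823073139922845 [ 65.96071272 -36.60835047  15.70618927  23.85509223  24.54096461]
[[-1.4, -0.5], [0.9, -0.3], [1.0, 0.9], [-0.7, 0.6], [0.2, 0.4], [0.4, -0.5], [0.3, -0.3], [-1.5, 1.2], [0.1, -0.5], [-0.2, -0.2]]
[[ 1.13993931e+02  1.12312744e+02  4.79337924e-14]
 [ 1.14046834e+02 -8.64183202e+01  1.70510188e-14]]
[[-1.33669092e+01  1.16798501e+02  1.39775802e-14]
 [-1.21819765e+01 -9.45072266e+01  3.45574463e-14]]
```

```bash
python3 - <<'E'
from rack import *
p=np.load('pics/rack.npy')
R,t=deckT(p); t=t+R@[0,.01295,0]; np.savez('pics/deck.npz',R=R,t=t)
f=lambda *v:t+R@(np.array(v)/1000)
print('t',t)
for n,v in dict(brass=(23,53,15),steel=(23,-49.6,15),copper=(28,2.7,5),brasstop=(23,53,20),steeltop=(23,-49.6,20)).items(): print(n,f(*v).round(4))
print('proj top brass,steel tops',proj([f(23,53,20),f(23,-49.6,20)],cam('top')), 'side',proj([f(23,53,20),f(23,-49.6,20)],cam('side')))
ims=cv2.imread('pics/s0.png');H,S,V=hsvof(ims);print(rect((H>18)&(H<35)&(S>150)&(V>120)&(np.arange(400)[:,None]>170)&(np.arange(400)[:,None]<220),30)[:2])
d=np.load('pics/w2.npy'); C=cam('wrist',dict(eef_pos=d[:3],ee_rot=d[3:]))
print('notch', [ (R.T@(ray(q,C,f(0,0,26),R[:,2])[0]-t)*1000).round(1) for q in ([305,156],[361,153],[246,160],[421,153])])
# side-view fixture and mat with wrist w1: skip
go(*(f(23,53,15)+[0,0,.1]),86.2)
E
```

```text
t [ 0.65062927 -0.0165384   0.02      ]
brass [ 0.6288 -0.0682  0.0404]
steel [0.6356 0.0342 0.0404]
copper [ 0.6248 -0.0175  0.0321]
brasstop [ 0.6301 -0.0683  0.0453]
steeltop [0.6369 0.0341 0.0453]
proj top brass,steel tops [[357.69726915 208.14145093]
 [322.51510132 205.839234  ]] side [[313.9081537  189.12795365]
 [305.95296478 218.92638903]]
[((314.51470947265625, 189.19117736816406), (13.038405418395996, 20.01778793334961), 85.60128784179688)]
notch [array([-0.9, 31. , 26. ]), array([  0.3, -31. ,  26. ]), array([-3.2, 97. , 26. ]), array([ -2.1, -97.5,  26. ])]
move dx,dy,dz [-0.0328 -0.0662  0.0687] turn -1.97 | at [ 0.6981 -0.0421  0.209 ] yaw [-1.7993e+02  9.0000e-02  8.4230e+01] t 3.0
```

```bash
python3 -m handwheel '[[[0.075,-0.0328,-0.0662,0.0687,-2],[0.075,-0.0328,-0.0662,0.0687,-2],[0.075,-0.0328,-0.0662,0.0687,-2],[0.075,-0.0328,-0.0662,0.0687,-2],[0.075,-0.0328,-0.0662,0.11,-2],[0.075,-0.0328,-0.0662,0.14,-2],[0.075,-0.0328,-0.0662,0.14,-2]]]' 15; python3 - <<'E'
from h import *
D=np.load('pics/deck.npz');f=lambda *v:D['t']+D['R']@(np.array(v)/1000)
go(*(f(23,53,15)+[0,0,-.001]),86.2)
im=cv2.imread('pics/t0.png');C=cam('top')
from m import *
H,S,V=hsvof(im)
g=quad((H>50)&(H<75)&(S>120)&(V>50)); w=ray(g,C,.003);print('mat',w.round(4).tolist(),w.mean(0).round(4))
E
```

```text
t: 3.58
eef_pos: [0.6253, -0.0681, 0.0656]
ee_rot: [-3.135, 0.002, 1.505]
force: [-1.3, 0.6, -0.1]
width: 0.0751
move dx,dy,dz [0.0002 0.0037 0.0261] turn 0.02 | at [ 0.6253 -0.0681  0.0656] yaw [-1.7959e+02  1.0000e-01  8.6220e+01] t 3.58
mat [[0.5862, -0.3964, 0.003], [0.3762, -0.4318, 0.003], [0.3445, -0.2423, 0.003], [0.5526, -0.2064, 0.003]] [ 0.4649 -0.3192  0.003 ]
```

```bash
python3 -m handwheel '[[[0.075,0,0.0037,0.008,0],[0.075,0,0.0037,0.016,0],[0.075,0,0.0037,0.023,0],[0.075,0,0.0037,0.026,0],[0.075,0,0.0037,0.026,0],[0.04,0,0.0037,0.026,0],[0.04,0,0.0037,0.026,0],[0.04,0,0.0037,0.026,0],[0.04,0,0.0037,0.026,0]]]' 15; python3 - <<'E'
from h import *
D=np.load('pics/deck.npz');f=lambda *v:D['t']+D['R']@(np.array(v)/1000)
go(*(f(23,53,15)+[0,0,-.001]),86.2)
E
```

```text
t: 4.33
eef_pos: [0.6291, -0.0684, 0.04]
ee_rot: [-3.135, 0.002, 1.505]
force: [-0.5, -2.1, -0.1]
width: 0.0537
move dx,dy,dz [ 0.0001 -0.0003  0.0006] turn 0.03 | at [ 0.6291 -0.0684  0.04  ] yaw [-1.7964e+02  9.0000e-02  8.6230e+01] t 4.33
```

```bash
python3 -m handwheel '[[[0.04,0,0,0,0],[0.04,0,0,0,0],[0.04,0,0,0,0],[0.04,0,0,-0.005,0],[0.04,0,0,-0.02,0],[0.04,0,0,-0.05,0],[0.04,0,0,-0.05,0]]]' 20; python3 - <<'E'
from h import *
s=arm.get_state();np.save('pics/w3.npy',np.r_[s['eef_pos'],s['ee_rot']]);snap('wrist','w3.png')
M=np.array([[0.5862,-0.3964],[0.3762,-0.4318],[0.3445,-0.2423],[0.5526,-0.2064]])
x=M[0]-M[1]+M[3]-M[2]; th=np.arctan2(x[1],x[0]);print('mat yaw',np.degrees(th))
c=M.mean(0);R=np.array([[np.cos(th),-np.sin(th)],[np.sin(th),np.cos(th)]])
for n,v in dict(b=(.055,-.045),s=(.055,.045),cu=(-.06,0)).items(): print(n,(c+R@v).round(4))
go(*(c+R@[.055,-.045]),.09,np.degrees(th)+90)
E
```

```text
t: 4.92
eef_pos: [0.6324, -0.0683, 0.0953]
ee_rot: [3.141, 0.002, 1.506]
force: [2.1, 0.7, 0.6]
width: 0.0494
mat yaw 9.677743907489877
b [ 0.5267 -0.3543]
s [ 0.5115 -0.2656]
cu [ 0.4057 -0.3293]
move dx,dy,dz [-0.2924 -0.086   0.0037] turn -13.42 | at [ 0.6316 -0.0681  0.0933] yaw [-1.7996e+02  5.0000e-02  8.6260e+01] t 4.97
```

View pics/w3.png

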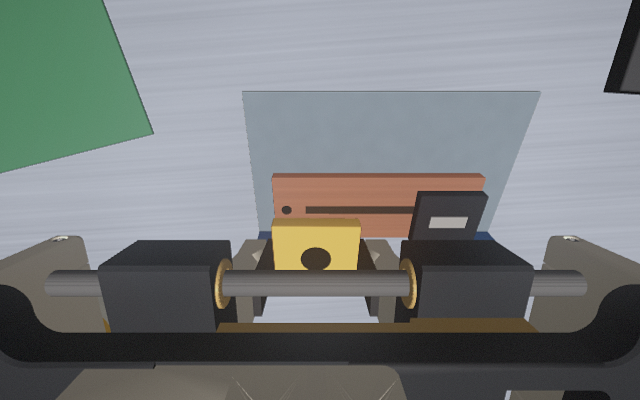

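```bash
python3 -m handwheel '[[[0.04,-0.2924,-0.086,0,-13.4],[0.04,-0.2924,-0.086,0,-13.4],[0.04,-0.2924,-0.086,0,-13.4],[0.04,-0.2924,-0.086,0,-13.4],[0.04,-0.2924,-0.086,0,-13.4],[0.04,-0.2924,-0.086,0,-13.4],[0.04,-0.2924,-0.086,0,-13.4],[0.04,-0.2924,-0.086,0.01,-13.4],[0.04,-0.2924,-0.086,0.03,-13.4],[0.04,-0.2924,-0.086,0.055,-13.4],[0.04,-0.2924,-0.086,0.055,-13.4],[0.04,-0.2924,-0.086,0.055,-13.4]]]' 20; python3 - <<'E'
from h import *
go(.5267,-.3543,.014,99.7)
print(arm.get_state()['q'])
E
```

```text
t: 5.97
eef_pos: [0.5252, -0.3539, 0.0372]
ee_rot: [-3.137, -0.001, 1.739]
force: [0.1, 0.3, -0.5]
width: 0.0495
move dx,dy,dz [-0.0006  0.0015  0.0232] turn -0.06 | at [ 0.5252 -0.3539  0.0372] yaw [-1.7973e+02 -7.0000e-02  9.9640e+01] t 5.97
[-0.28478357  0.46658615 -0.2982959   0.00124145 -0.81062689 -1.11856409]
```

```bash
python3 -m handwheel '[[[0.04,0,0,0.012,0],[0.04,0,0,0.022,0],[0.04,0,0,0.024,0],[0.04,0,0,0.024,0]]]' 6;python3 -m handwheel '[[[0.04,0,0,0.002,0],[0.04,0,0,0.004,0],[0.04,0,0,0.006,0],[0.04,0,0,0.006,0],[0.064,0,0,0.006,0],[0.064,0,0,0.006,0],[0.064,0,0,0.006,0],[0.064,0,0,0.006,0]]]' 4; python3 - <<'E'
from h import *
print(arm.get_state()['eef_pos'])
E
```

```text
t: 6.3
eef_pos: [0.5249, -0.3536, 0.0127]
ee_rot: [-3.136, -0.002, 1.74]
force: [-0.4, -0.5, -1.9]
width: 0.0499
t: 6.97
eef_pos: [0.5249, -0.3536, 0.0068]
ee_rot: [-3.136, -0.002, 1.74]
force: [-0.5, -0.4, -0.2]
width: 0.0637
[ 0.52494265 -0.35359187  0.00681277]
```

```bash
python3 -m handwheel '[[[0.064,0,0,-0.03,0],[0.064,0,0,-0.07,0],[0.075,0,0,-0.1,0],[0.075,0,0,-0.1,0]]]' 15; python3 - <<'E'
from h import *
s=arm.get_state();np.save('pics/w4.npy',np.r_[s['eef_pos'],s['ee_rot']]);snap('wrist','w4.png')
D=np.load('pics/deck.npz');f=lambda *v:D['t']+D['R']@(np.array(v)/1000)
go(*(f(23,-49.6,15)+[0,0,-.001]),86.2)
E
```

```text
t: 7.3
eef_pos: [0.5292, -0.3555, 0.1142]
ee_rot: [3.138, 0.005, 1.741]
force: [1.2, -1.3, 0.9]
width: 0.0717
move dx,dy,dz [0.3653 0.1716 0.0711] turn 13.5 | at [ 0.5279 -0.3547  0.1112] yaw [1.7993e+02 1.4000e-01 9.9700e+01] t 7.35
```

View pics/w4.png

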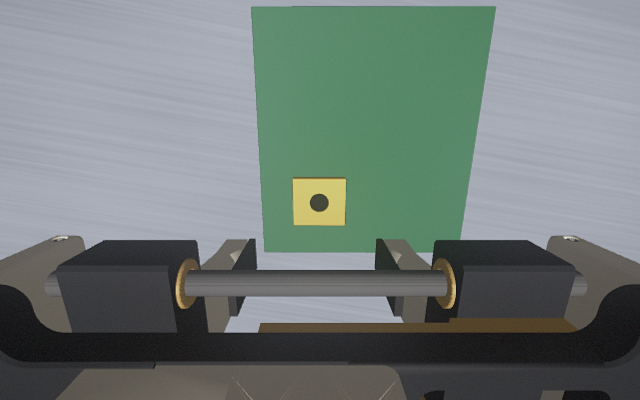

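```bash
python3 -m handwheel '[[[0.075,0.3653,0.1716,0,13.5],[0.075,0.3653,0.1716,0,13.5],[0.075,0.3653,0.1716,0,13.5],[0.075,0.3653,0.1716,0,13.5],[0.075,0.3653,0.1716,0,13.5],[0.075,0.3653,0.1716,0,13.5],[0.075,0.3653,0.1716,0,13.5],[0.075,0.3653,0.1716,0,13.5],[0.075,0.3653,0.1716,0,13.5],[0.075,0.3653,0.1716,0,13.5],[0.075,0.3653,0.1716,0.02,13.5],[0.075,0.3653,0.1716,0.04,13.5],[0.075,0.3653,0.1716,0.04,13.5],[0.075,0.3653,0.1716,0.04,13.5]]]' 15; python3 - <<'E'
from h import *
D=np.load('pics/deck.npz');f=lambda *v:D['t']+D['R']@(np.array(v)/1000)
go(*(f(23,-49.6,15)+[0,0,-.001]),86.2)
E
```

```text
t: 8.52
eef_pos: [0.6343, 0.0339, 0.069]
ee_rot: [-3.14, 0.004, 1.505]
force: [-0.4, -0.5, 0.1]
width: 0.0752
move dx,dy,dz [0.0005 0.0013 0.0295] turn 0.01 | at [0.6343 0.0339 0.069 ] yaw [-179.89    0.2    86.21] t 8.52
```

```bash
python3 -m handwheel '[[[0.075,0,0.0013,0.012,0],[0.075,0,0.0013,0.024,0],[0.075,0,0.0013,0.029,0],[0.075,0,0.0013,0.0295,0],[0.05,0,0.0013,0.0295,0],[0.04,0,0.0013,0.0295,0],[0.04,0,0.0013,0.0295,0],[0.04,0,0.0013,0.0295,0],[0.04,0,0.0013,0.0295,0],[0.04,0,0.0013,0.0295,0],[0.04,0,0.0013,0.0295,0]]]' 20; python3 - <<'E'
from h import *
go(.5115,-.2656,.09,99.7)
E
```

```text
t: 9.43
eef_pos: [0.6358, 0.0338, 0.0399]
ee_rot: [-3.14, 0.003, 1.505]
force: [0.0, 0.2, 2.5]
width: 0.0494
move dx,dy,dz [-0.3071 -0.1043 -0.0489] turn -13.48 | at [0.6358 0.0338 0.0399] yaw [-179.93    0.2    86.22] t 9.43
```

```bash
python3 -m handwheel '[[[0.04,0,0,-0.006,0],[0.04,0,0,-0.025,0],[0.04,0,0,-0.05,0],[0.04,-0.3071,-0.1043,-0.05,-13.5],[0.04,-0.3071,-0.1043,-0.05,-13.5],[0.04,-0.3071,-0.1043,-0.05,-13.5],[0.04,-0.3071,-0.1043,-0.05,-13.5],[0.04,-0.3071,-0.1043,-0.05,-13.5],[0.04,-0.3071,-0.1043,-0.05,-13.5],[0.04,-0.3071,-0.1043,-0.05,-13.5],[0.04,-0.3071,-0.1043,-0.05,-13.5],[0.04,-0.3071,-0.1043,-0.05,-13.5],[0.04,-0.3071,-0.1043,-0.03,-13.5],[0.04,-0.3071,-0.1043,-0.01,-13.5],[0.04,-0.3071,-0.1043,0.003,-13.5],[0.04,-0.3071,-0.1043,0.003,-13.5],[0.04,-0.3071,-0.1043,0.003,-13.5]]]' 20; python3 - <<'E'
from h import *
go(.5115,-.2656,.013,99.7)
E
```

```text
t: 10.85
eef_pos: [0.5109, -0.2657, 0.0378]
ee_rot: [-3.138, 0.003, 1.741]
force: [0.2, -0.2, -2.1]
width: 0.0497
move dx,dy,dz [0.     0.0007 0.0248] turn 0.02 | at [ 0.5109 -0.2657  0.0378] yaw [-1.7978e+02  1.4000e-01  9.9720e+01] t 10.85
```

```bash
python3 -m handwheel '[[[0.04,0,0,0.012,0],[0.04,0,0,0.022,0],[0.04,0,0,0.0245,0],[0.04,0,0,0.0245,0]]]' 6;python3 -m handwheel '[[[0.04,0,0,0.002,0],[0.04,0,0,0.004,0],[0.04,0,0,0.006,0],[0.04,0,0,0.006,0],[0.064,0,0,0.006,0],[0.064,0,0,0.006,0],[0.064,0,0,0.006,0],[0.064,0,0,-0.02,0],[0.064,0,0,-0.06,0],[0.064,0,0,-0.1,0],[0.064,0,0,-0.1,0]]]' 4; python3 - <<'E'
from h import *
s=arm.get_state();np.save('pics/w5.npy',np.r_[s['eef_pos'],s['ee_rot']]);snap('wrist','w5.png');print(s['qd'])
D=np.load('pics/deck.npz');f=lambda *v:D['t']+D['R']@(np.array(v)/1000)
go(*f(80,0,100),86.2)
E
```

```text
t: 11.18
eef_pos: [0.5106, -0.2656, 0.0131]
ee_rot: [-3.137, 0.002, 1.741]
force: [-0.2, 0.9, -1.7]
width: 0.0504
t: 12.1
eef_pos: [0.5155, -0.2668, 0.1213]
ee_rot: [3.136, 0.008, 1.742]
force: [2.4, -0.1, 0.2]
width: 0.064
[-3.48392774e-06  5.97029147e-02 -7.72101624e-02 -3.12020563e-02
  1.29290212e-01  1.55481901e-03]
move dx,dy,dz [ 0.2347  0.127  -0.0202] turn 13.57 | at [ 0.5141 -0.2661  0.118 ] yaw [179.8    0.33  99.77] t 12.15
```

View pics/w5.png

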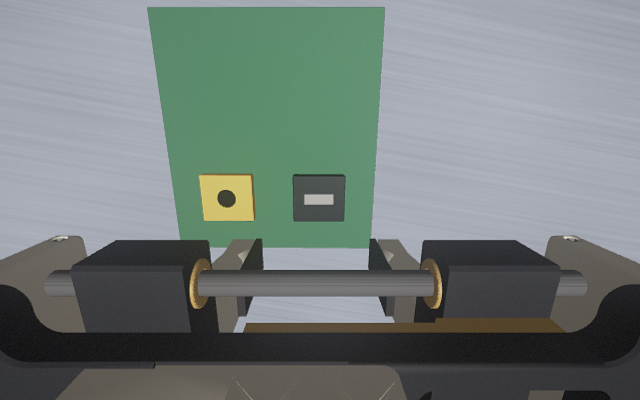

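```bash
python3 - <<'E'
from h import *
D=np.load('pics/deck.npz');f=lambda *v:D['t']+D['R']@(np.array(v)/1000)
R=D['R'];hx=-R[:2,0]/np.linalg.norm(R[:2,0]); print(hx)
b=f(0,2.7,0)[:2]+hx*.035; print(b); go(*b,.09,176.2)
E
```

```text
[ 0.99782189 -0.06596578]
[ 0.68537493 -0.02154132]
move dx,dy,dz [0.2121 0.2102 0.0275] turn -76.43 | at [ 0.5141 -0.2661  0.118 ] yaw [179.8    0.33  99.77] t 12.15
```

```bash
python3 -m handwheel '[[[0,0.2121,0.2102,0,-76.4],[0,0.2121,0.2102,0,-76.4],[0,0.2121,0.2102,0,-76.4],[0,0.2121,0.2102,0,-76.4],[0,0.2121,0.2102,0,-76.4],[0,0.2121,0.2102,0,-76.4],[0,0.2121,0.2102,0,-76.4],[0,0.2121,0.2102,0.01,-76.4],[0,0.2121,0.2102,0.02,-76.4],[0,0.2121,0.2102,0.0275,-76.4],[0,0.2121,0.2102,0.0275,-76.4],[0,0.2121,0.2102,0.0275,-76.4],[0,0.2121,0.2102,0.0275,-76.4]]]' 10; python3 - <<'E'
from h import *
go(.6854,-.0215,.025,176.2); snap('wrist','w6.png')
E
```

```text
t: 13.23
eef_pos: [0.6851, -0.0215, 0.0894]
ee_rot: [-3.136, 0.004, 3.072]
force: [0.5, -0.6, 0.2]
width: 0.001
move dx,dy,dz [-0.      0.0004  0.0644] turn -0.19 | at [ 0.6851 -0.0215  0.0894] yaw [-179.71    0.23  176.01] t 13.23
```

View pics/w6.png

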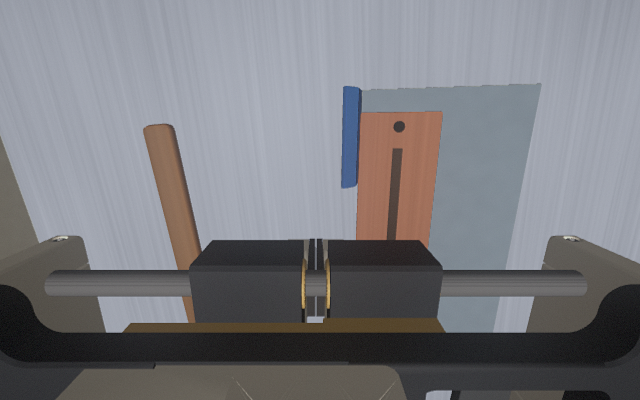

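```bash
python3 -m handwheel '[[[0,0,0,0.03,0],[0,0,0,0.055,0],[0,0,0,0.064,0],[0,0,0,0.064,0],[0,0.006,0,0.064,0],[0,0.012,0,0.064,0],[0,0.016,0,0.064,0],[0,0.016,0,0.064,0]]]' 10; python3 - <<'E'
from h import *
go(.6854,-.0215,.025,176.2); snap('side','s6.png')
im=cv2.imread('pics/s6.png');cv2.imwrite('pics/s6z.png',cv2.resize(im[130:290,230:400],None,fx=3.5,fy=3.5,interpolation=cv2.INTER_CUBIC))
E
```

```text
t: 13.95
eef_pos: [0.6693, -0.0206, 0.0273]
ee_rot: [-3.137, 0.006, 3.071]
force: [-0.8, -0.4, -0.8]
width: 0.0007
move dx,dy,dz [-0.0161  0.0002  0.0024] turn -0.22 | at [ 0.6693 -0.0206  0.0273] yaw [-179.75    0.36  175.98] t 13.95
```

View pics/s6z.png

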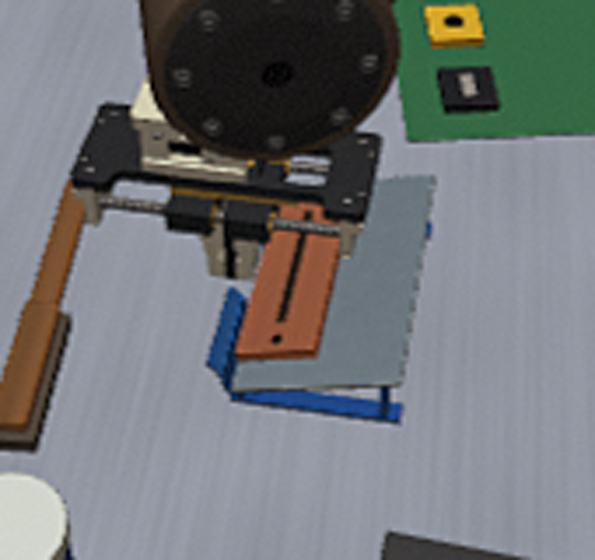

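```bash
python3 -m handwheel '[[[0,0.002,0,0.002,0.2],[0,0.004,0,0.002,0.2],[0,0.006,0,0.002,0.2],[0,0.006,0,0.002,0.2]]]' 10;  python3 -m handwheel '[[[0,0.002,0,0,0],[0,0.004,0,0,0],[0,0.006,0,0,0],[0,0.006,0,0,0]]]'
```

```text
t: 14.33
eef_pos: [0.6666, -0.0198, 0.0267]
ee_rot: [-3.138, 0.012, 3.069]
force: [5.2, -0.9, 1.0]
width: 0.0
t: 14.67
eef_pos: [0.6639, -0.0188, 0.0285]
ee_rot: [-3.139, 0.019, 3.07]
force: [7.1, -0.8, 1.8]
width: 0.0009
```

```bash
python3 -m handwheel '[[[0,0.002,0.001,0.005,0],[0,0.006,0.001,0.004,0],[0,0.010,0.001,0.003,0],[0,0.014,0.001,0.002,0],[0,0.018,0.001,0.001,0],[0,0.018,0.001,0.001,0]]]' 10; python3 - <<'E'
from h import *
go(.6854,-.0215,.025,176.2); snap('side','s7.png')
im=cv2.imread('pics/s7.png');cv2.imwrite('pics/s7z.png',cv2.resize(im[150:270,260:380],None,fx=4.5,fy=4.5,interpolation=cv2.INTER_CUBIC))
E
```

```text
t: 15.17
eef_pos: [0.6496, -0.0158, 0.0295]
ee_rot: [-3.141, 0.027, 3.071]
force: [6.8, -0.5, 3.1]
width: 0.0005
move dx,dy,dz [-0.036  -0.0032  0.0055] turn -0.23 | at [ 0.6496 -0.0158  0.0295] yaw [-179.96    1.53  175.97] t 15.17
```

View pics/s7z.png

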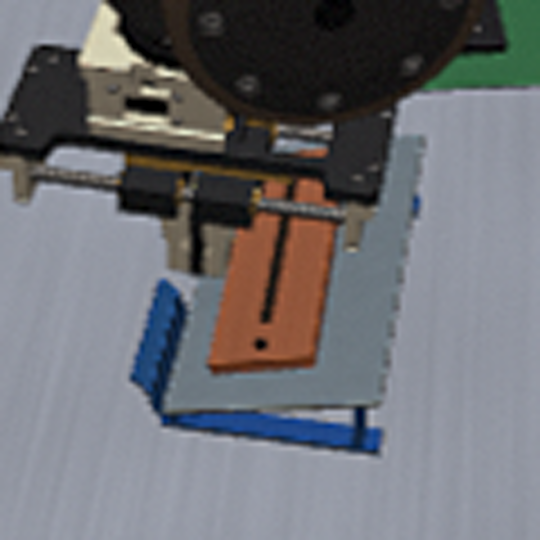

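```bash
python3 -m handwheel '[[[0,0.004,0,-0.001,0],[0,0.008,0,-0.002,0],[0,0.012,0,-0.003,0],[0,0.016,0,-0.004,0],[0,0.02,0,-0.005,0],[0,0.024,0,-0.006,0],[0,0.028,0,-0.0075,0],[0,0.032,0,-0.009,0],[0,0.036,0,-0.010,0],[0,0.04,0,-0.011,0],[0,0.044,0,-0.0125,0],[0,0.044,0,-0.0125,0]]]' 10; python3 - <<'E'
from h import *
go(.6854,-.0215,.025,176.2); snap('side','s8.png')
im=cv2.imread('pics/s8.png');cv2.imwrite('pics/s8z.png',cv2.resize(im[150:270,260:380],None,fx=4.5,fy=4.5,interpolation=cv2.INTER_CUBIC))
E
```

```text
t: 16.22
eef_pos: [0.6075, -0.012, 0.0424]
ee_rot: [3.141, 0.031, 3.072]
force: [5.0, 0.2, 2.7]
width: 0.0003
move dx,dy,dz [-0.0778 -0.0041  0.0198] turn -0.18 | at [ 0.6075 -0.012   0.0424] yaw [179.97   1.8  176.02] t 16.22
```

View pics/s8z.png

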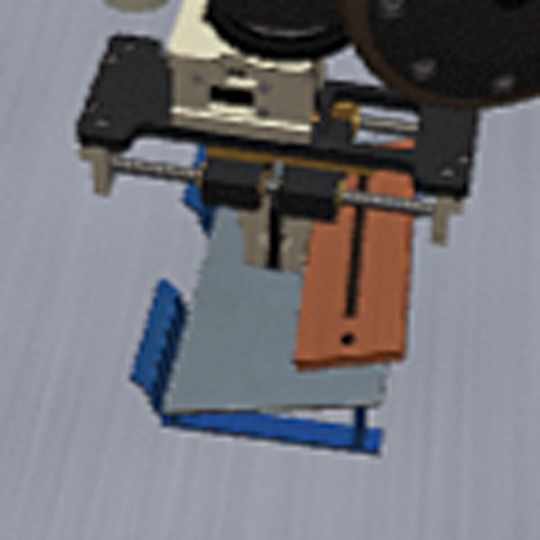

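```bash
python3 -m handwheel '[[[0,0.004,0,-0.001,0],[0,0.008,0,-0.002,0],[0,0.01,0,-0.0025,0],[0,0.01,0,-0.0025,0],[0,-0.004,0,0,0],[0,-0.008,0,-0.01,0],[0,-0.008,0,-0.05,0],[0.07,-0.008,0,-0.09,0],[0.07,-0.008,0,-0.12,0],[0.07,-0.008,-0.02,-0.12,0],[0.07,-0.008,-0.02,-0.12,0],[0.07,-0.008,-0.02,-0.12,0]]]' 10; python3 - <<'E'
from h import *
go(.6854,-.0215,.025,176.2); s=arm.get_state();np.save('pics/w9.npy',np.r_[s['eef_pos'],s['ee_rot']]);snap('wrist','w9.png')
E
```

```text
t: 17.27
eef_pos: [0.6095, -0.0329, 0.1625]
ee_rot: [3.141, 0.03, 3.071]
force: [-0.4, -0.3, 0.8]
width: 0.0284
move dx,dy,dz [-0.0707  0.0166  0.1398] turn -0.26 | at [ 0.6095 -0.0329  0.1625] yaw [179.95   1.73 175.94] t 17.27
```

View pics/w9.png

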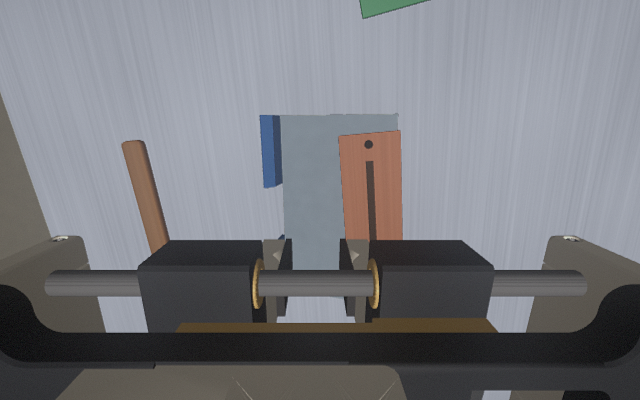

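```bash
python3 - <<'E'
from m import *
D=np.load('pics/deck.npz');R,t=D['R'],D['t'];f=lambda *v:t+R@(np.array(v)/1000)
d=np.load('pics/w9.npy'); C=cam('wrist',dict(eef_pos=d[:3],ee_rot=d[3:]))
im=cv2.imread('pics/w9.png');H,S,V=hsvof(im)
m=(H<14)&(S>90)&(V>130);m[:,:325]=0;m[:,420:]=0;m[238:]=0;m[:100]=0
m=cv2.morphologyEx(m.astype(np.uint8),cv2.MORPH_CLOSE,np.ones((15,15)))
q=quad(m);print(q.round(1).tolist())
P=(R.T@(ray(q,C,f(0,0,10),R[:,2])-t).T).T*1000;print(P.round(1))
q2=[[280,114],[398,113]];print(((R.T@(ray(q2,C,t,R[:,2])-t).T).T*1000).round(1))
E
```

```text
[[399.29998779296875, 130.89999389648438], [401.20001220703125, 237.0], [345.79998779296875, 237.0], [338.70001220703125, 136.0]]
[[117.2  85.7  10. ]
 [126.3 -12.6  10. ]
 [ 72.6 -18.8  10. ]
 [ 63.5  81.   10. ]]
[[  1.1 101.4   0. ]
 [114.8 100.9   0. ]]
```

```bash
python3 - <<'E'
from m import *
D=np.load('pics/deck.npz');R,t=D['R'],D['t'];f=lambda *v:t+R@(np.array(v)/1000)
u=R@[.996,.092,0]; yaw=np.degrees(np.arctan2(u[1],u[0]));c=f(97.8,3.7,5);print(yaw,c)
go(c[0],c[1],.10,yaw);go(c[0],c[1],.0406,yaw)
E
```

```text
-178.31984153586734 [ 0.55741469 -0.01408408  0.05014213]
move dx,dy,dz [0.055  0.0147 0.0603] turn -5.72 | at [ 0.6094 -0.0325  0.1619] yaw [179.97   1.69 175.96] t 17.32
move dx,dy,dz [0.0567 0.0147 0.1197] turn -5.72 | at [ 0.6094 -0.0325  0.1619] yaw [179.97   1.69 175.96] t 17.32
```

```bash
python3 -m handwheel '[[[0.074,0.055,0.0147,0.02,-5.7],[0.074,0.055,0.0147,0.04,-5.7],[0.074,0.055,0.0147,0.06,-5.7],[0.074,0.055,0.0147,0.06,-5.7],[0.074,0.055,0.0147,0.06,-5.7],[0.074,0.055,0.0147,0.06,-5.7]]]' 10; python3 - <<'E'
from m import *
go(.5574,-.0141,.0406,-178.3);snap('side','s10.png')
im=cv2.imread('pics/s10.png');cv2.imwrite('pics/s10z.png',cv2.resize(im[130:270,260:400],None,fx=4.,fy=4.,interpolation=cv2.INTER_CUBIC))
E
```

```text
t: 17.82
eef_pos: [0.5583, -0.0139, 0.1009]
ee_rot: [-3.139, 0.03, -3.112]
force: [0.6, 0.1, -0.2]
width: 0.0712
move dx,dy,dz [ 0.0027 -0.      0.0603] turn -0.01 | at [ 0.5583 -0.0139  0.1009] yaw [-179.83    1.7  -178.31] t 17.82
```

View pics/s10z.png

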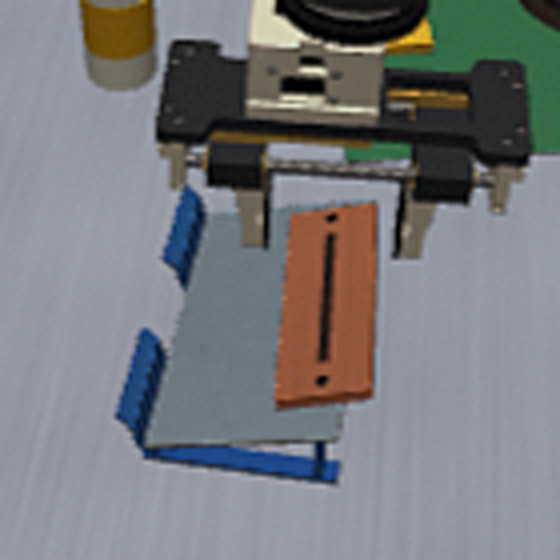

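```bash
python3 -m handwheel '[[[0.074,0.0027,0,0.02,0],[0.074,0.0027,0,0.04,0],[0.074,0.0027,0,0.052,0],[0.074,0.0027,0,0.058,0],[0.074,0.0027,0,0.06,0],[0.074,0.0027,0,0.06,0]]]' 10; python3 -m handwheel '[[[0.045,0,0,0,0],[0.045,0,0,0,0],[0.045,0,0,0,0],[0.045,0,0,0,0],[0.045,0,0,0,0],[0.045,0,0,0,0]]]' 10;python3 -m handwheel '[[[0.045,0,0,0,0],[0.045,0,0,0,0],[0.045,0,0,0,0]]]' 45
```

```text
t: 18.37
eef_pos: [0.5584, -0.0141, 0.0416]
ee_rot: [-3.139, 0.031, -3.112]
force: [0.2, 0.7, 0.5]
width: 0.074
t: 18.87
eef_pos: [0.5587, -0.014, 0.0422]
ee_rot: [-3.139, 0.032, -3.112]
force: [-1.1, 0.2, 4.0]
width: 0.0553
t: 19.12
eef_pos: [0.5587, -0.014, 0.0422]
ee_rot: [-3.139, 0.032, -3.112]
force: [-1.4, -0.5, 3.4]
width: 0.0539
```

```bash
python3 -m handwheel '[[[0.045,0,0,-0.005,0],[0.045,0,0,-0.015,0],[0.045,0,0,-0.02,0]]]' 45; python3 - <<'E'
from m import *
snap('side','s11.png');snap('wrist','w11.png')
im=cv2.imread('pics/s11.png');cv2.imwrite('pics/s11z.png',cv2.resize(im[130:270,260:400],None,fx=4.,fy=4.,interpolation=cv2.INTER_CUBIC))
E
```

```text
t: 19.37
eef_pos: [0.5575, -0.0141, 0.0626]
ee_rot: [-3.139, 0.031, -3.112]
force: [0.1, 0.1, -6.9]
width: 0.0539
```

View pics/s11z.png

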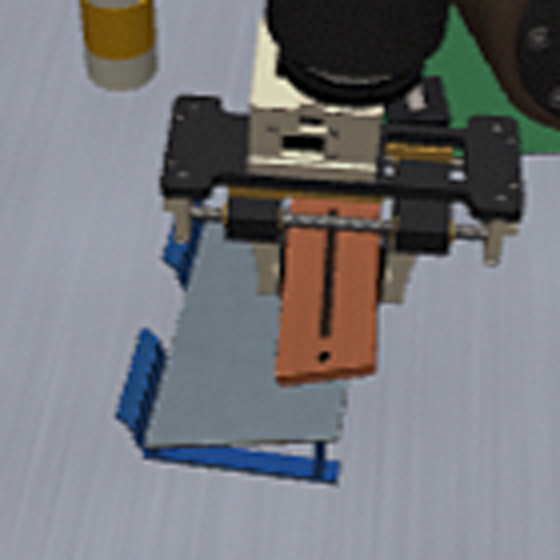

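View pics/w11.png

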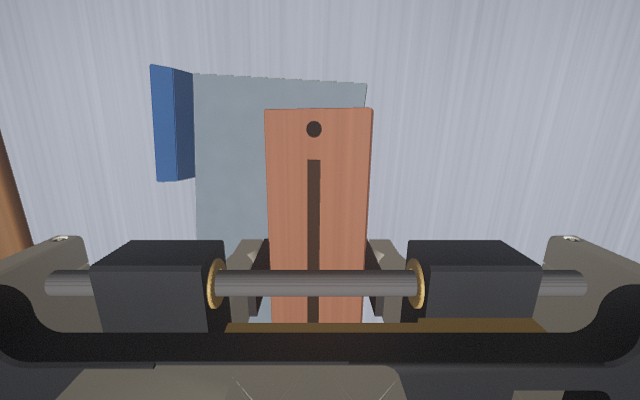

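```bash
python3 - <<'E'
from h import *
go(.4057,-.3293,.09,-170.3)
E
python3 -m handwheel '[[[0.045,0,0,-0.03,0],[0.045,0,0,-0.035,0]]]' 45; python3 - <<'E'
from h import *
go(.4057,-.3293,.09,-170.3);go(.4057,-.3293,.015,-170.3)
E
```

```text
move dx,dy,dz [ 0.1611 -0.311  -0.0315] turn -8.02 | at [ 0.5586 -0.0138  0.0633] yaw [-179.88    1.92 -178.32] t 19.47
t: 19.63
eef_pos: [0.5589, -0.0136, 0.1013]
ee_rot: [-3.14, 0.037, -3.111]
force: [2.6, 0.2, -5.1]
width: 0.0539
move dx,dy,dz [ 0.1629 -0.311   0.0059] turn -7.97 | at [ 0.5589 -0.0136  0.1013] yaw [-179.89    2.1  -178.27] t 19.63
move dx,dy,dz [ 0.1657 -0.3108  0.0808] turn -7.97 | at [ 0.5589 -0.0136  0.1013] yaw [-179.89    2.1  -178.27] t 19.63
```

```bash
python3 -m handwheel '[[[0.045,0.164,-0.311,0,-8],[0.045,0.164,-0.311,0,-8],[0.045,0.164,-0.311,0,-8],[0.045,0.164,-0.311,0,-8],[0.045,0.164,-0.311,0,-8],[0.045,0.164,-0.311,0,-8],[0.045,0.164,-0.311,0,-8],[0.045,0.164,-0.311,0,-8],[0.045,0.164,-0.311,0,-8],[0.045,0.164,-0.311,0.02,-8],[0.045,0.1655,-0.311,0.045,-8],[0.045,0.1655,-0.311,0.07,-8],[0.045,0.1655,-0.311,0.078,-8],[0.045,0.1655,-0.311,0.078,-8],[0.045,0.1655,-0.311,0.078,-8]]]'; python3 - <<'E'
from h import *
go(.4057,-.3293,.008,-170.3)
E
```

```text
t: 20.88
eef_pos: [0.406, -0.3295, 0.0179]
ee_rot: [-3.135, 0.035, -2.971]
force: [0.4, 0.0, -6.1]
width: 0.0539
move dx,dy,dz [0.0006 0.0003 0.0099] turn 0.07 | at [ 0.406  -0.3295  0.0179] yaw [-179.6     2.02 -170.23] t 20.88
```

```bash
python3 -m handwheel '[[[0.045,0,0,0.004,0],[0.045,0,0,0.008,0],[0.045,0,0,0.0105,0],[0.045,0,0,0.0105,0]]]'; python3 -m handwheel '[[[0.045,0,0,0.001,0],[0.045,0,0,0.002,0],[0.045,0,0,0.002,0]]]'; python3 -c "
from h import *
snap('wrist','w12.png')"
```

```text
t: 21.22
eef_pos: [0.4067, -0.3295, 0.0076]
ee_rot: [-3.134, 0.036, -2.971]
force: [0.4, 0.8, -6.4]
width: 0.054
t: 21.47
eef_pos: [0.407, -0.3296, 0.0069]
ee_rot: [-3.134, 0.037, -2.97]
force: [-5.0, 3.4, 9.3]
width: 0.0542
```

View pics/w12.png

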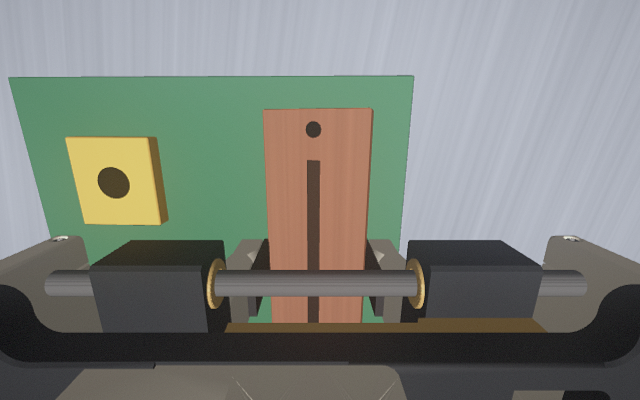

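Contact at TCP 0.007 as predicted; the plate's low edge rests on the mat. Ease the grip and open.

```bash
python3 -m handwheel '[[[0.045,0,0,0,0],[0.045,0,0,0,0]]]' 5; python3 -m handwheel '[[[0.058,0,0,0,0],[0.062,0,0,0,0],[0.066,0,0,0,0],[0.07,0,0,0,0],[0.074,0,0,0,0],[0.074,0,0,0,0],[0.074,0,0,-0.02,0],[0.074,0,0,-0.06,0],[0.074,0,0,-0.1,0],[0.074,0,0,-0.12,0],[0.074,0,0,-0.12,0],[0.074,0,0,-0.12,0]]]' 5; python3 -c "
from h import *
s=arm.get_state();np.save('pics/w13.npy',np.r_[s['eef_pos'],s['ee_rot']]);snap('wrist','w13.png');print(s['qd'])"
```

```text
t: 21.68
eef_pos: [0.4072, -0.3298, 0.0075]
ee_rot: [-3.133, 0.038, -2.97]
force: [-0.6, 0.0, -2.0]
width: 0.0556
t: 22.68
eef_pos: [0.4035, -0.3298, 0.129]
ee_rot: [-3.131, 0.041, -2.97]
force: [-0.3, -0.8, -0.6]
width: 0.0743
[ 0.00119621  0.03923558 -0.03817687 -0.01069408  0.01335616 -0.00187321]
```

View pics/w13.png

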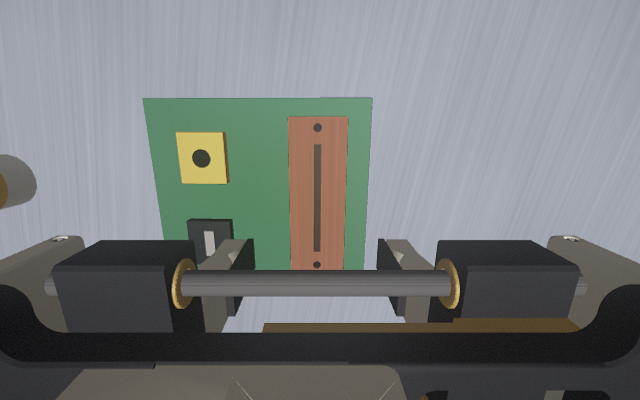

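```bash
python3 - <<'E'
from h import *
go(.49,.38,.2,172.6)
E
```

```text
move dx,dy,dz [-0.2096  0.6836 -0.0703] turn 17.2 | at [ 0.4026 -0.3294  0.1276] yaw [-179.5     2.22 -170.2 ] t 22.73
```

```bash
python3 -m handwheel '[[[0.08,-0.12,0.3,-0.07,8],[0.08,-0.12,0.3,-0.07,8],[0.08,-0.12,0.3,-0.07,8],[0.08,-0.12,0.3,-0.07,8],[0.08,-0.12,0.3,-0.07,8],[0.08,-0.12,0.3,-0.07,8],[0.08,-0.2096,0.6836,-0.0703,17.2],[0.08,-0.2096,0.6836,-0.0703,17.2],[0.08,-0.2096,0.6836,-0.0703,17.2],[0.08,-0.2096,0.6836,-0.0703,17.2],[0.08,-0.2096,0.6836,-0.0703,17.2],[0.08,-0.2096,0.6836,-0.0703,17.2],[0.08,-0.2096,0.6836,-0.0703,17.2],[0.08,-0.2096,0.6836,-0.0703,17.2],[0.08,-0.2096,0.6836,-0.0703,17.2],[0.08,-0.2096,0.6836,-0.0703,17.2],[0.08,-0.2096,0.6836,-0.0703,17.2],[0.08,-0.2096,0.6836,-0.0703,17.2],[0.08,-0.2096,0.6836,-0.0703,17.2],[0.08,-0.2096,0.6836,-0.0703,17.2]]]' ; python3 -c "
from h import *
s=arm.get_state();np.save('pics/w14.npy',np.r_[s['eef_pos'],s['ee_rot']]);snap('wrist','w14.png');print(s['qd'])"
```

```text
t: 24.4
eef_pos: [0.4892, 0.381, 0.1972]
ee_rot: [-3.141, 0.037, 3.014]
force: [-0.2, -0.6, -0.6]
width: 0.0796
[-0.02586133 -0.03736594 -0.03292489 -0.00360925 -0.00258562  0.00568243]
```

View pics/w14.png

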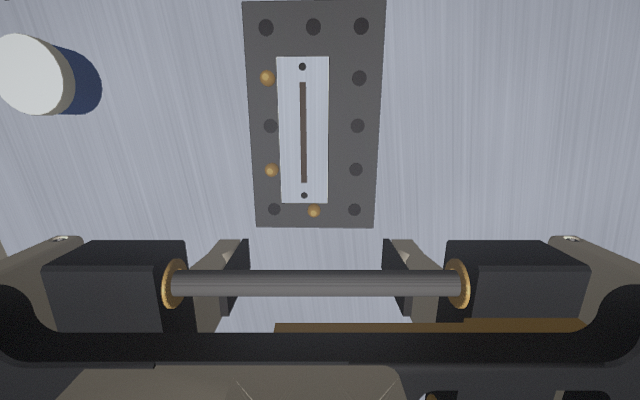

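```bash
cat > fix.py <<'E'
from m import *
def fixfit(P,Q):
    # rigid 2D: world = c + R(th) Q
    a=Q-Q.mean(0);b=P-P.mean(0); th=np.arctan2((a[:,0]*b[:,1]-a[:,1]*b[:,0]).sum(),(a*b).sum())
    R=np.array([[np.cos(th),-np.sin(th)],[np.sin(th),np.cos(th)]]); return th,P.mean(0)-R@Q.mean(0),R
E
python3 - <<'E'
from fix import *
d=np.load('pics/w14.npy'); C=cam('wrist',dict(eef_pos=d[:3],ee_rot=d[3:]))
im=cv2.imread('pics/w14.png');H,S,V=hsvof(im)
roi=np.zeros(H.shape,bool);roi[:232,240:390]=1
m=roi&(H>10)&(H<28)&(S>70)&(V>100)
rs=[r for r in rect(m,40)];print([(np.round(r[0],1),np.round(r[1],1)) for r in rs])
px=np.array([r[0] for r in rs[:3]]);px=px[np.argsort(px[:,1])]
Q=np.array([[36,-62],[36,38],[-14,88]])/1000
for z in(.023,.031):
    P=ray(px,C,z)[:,:2];th,c,R=fixfit(P,Q);print(z,P.round(4).tolist(),'yaw',np.degrees(th),'c',c.round(4),'res mm',((c+(R@Q.T).T-P)*1000).round(1).tolist())
P=ray(px,C,.023)[:,:2];th,c,R=fixfit(P,Q)
a=roi&(V>165)&(S<60); a=cv2.morphologyEx(a.astype(np.uint8),cv2.MORPH_CLOSE,np.ones((15,15)))
q=quad(a,500);print(q.round(1).tolist());A=ray(q,C,.025)[:,:2];print('alu in seat mm',((A-c)@R*1000).round(1).tolist(),(A.mean(0)).round(4),((A.mean(0)-c)@R*1000).round(1))
b=roi&(V<135)&(S<60)
b=cv2.morphologyEx(b.astype(np.uint8),cv2.MORPH_CLOSE,np.ones((25,25)));q=quad(b,500);F=ray(q,C,.015)[:,:2];print('fixture corners seat mm',((F-c)@R*1000).round(1).tolist())
# top camera pins
it=cv2.imread('pics/t0.png');Ct=cam('top');print('pins proj in top',proj(np.c_[P,[.03]*3],Ct).round(1).tolist())
np.savez('pics/fix.npz',th=th,c=c,R=R)
E
```

```text
[(array([267.,  78.]), array([15.6, 14.1])), (array([271.3, 169.2]), array([12. , 12.7])), (array([313.5, 210. ]), array([12., 11.]))]
0.023 [[0.5314, 0.2543], [0.5436, 0.3519], [0.5008, 0.4071]] yaw -7.132718644464968 c [0.5034 0.319 ] res mm [[0.1, -1.3], [0.3, 0.3], [-0.4, 1.0]]
0.031 [[0.53, 0.2557], [0.5419, 0.3509], [0.5002, 0.4047]] yaw -7.132718644464971 c [0.5022 0.3183] res mm [[0.2, -3.3], [0.7, 0.7], [-1.0, 2.6]]
[[327.0, 57.0], [327.0, 202.0], [281.8999938964844, 202.0], [276.20001220703125, 57.0]]
alu in seat mm [[-28.4, -80.1], [-29.8, 76.4], [24.3, 76.7], [24.7, -80.6]] [0.5009 0.3174] [-2.3 -1.9]
fixture corners seat mm [[-87.5, -133.7], [-87.4, 111.2], [60.3, 112.8], [60.4, -136.0]]
pins proj in top [[247.8, 242.0], [215.0, 237.8], [196.1, 252.3]]
```

```bash
python3 - <<'E'
from h import *
go(.5009,.3174,.06,172.8);go(.5009,.3174,.0185,172.8)
E
```

```text
move dx,dy,dz [-0.0144 -0.0603  0.1383] turn -0.16 | at [0.4892 0.3798 0.1977] yaw [-179.98    2.15  172.64] t 24.45
move dx,dy,dz [-0.0129 -0.0603  0.1798] turn -0.16 | at [0.4892 0.3798 0.1977] yaw [-179.98    2.15  172.64] t 24.45
```

```bash
python3 -m handwheel '[[[0.07,-0.0144,-0.0603,0.04,-0.2],[0.07,-0.0144,-0.0603,0.08,-0.2],[0.07,-0.0144,-0.0603,0.11,-0.2],[0.07,-0.0144,-0.0603,0.13,-0.2],[0.07,-0.0144,-0.0603,0.138,-0.2],[0.07,-0.0144,-0.0603,0.138,-0.2],[0.07,-0.0144,-0.0603,0.138,-0.2]]]' 10; python3 - <<'E'
from h import *
go(.5009,.3174,.0185,172.8)
E
```

```text
t: 25.03
eef_pos: [0.5015, 0.3174, 0.0612]
ee_rot: [-3.141, 0.038, 3.017]
force: [0.0, -0.7, 0.7]
width: 0.07
move dx,dy,dz [ 0.0022 -0.      0.0427] turn 0.04 | at [0.5015 0.3174 0.0612] yaw [-179.96    2.18  172.84] t 25.03
```

```bash
python3 -m handwheel '[[[0.07,0.0022,0,0.015,0],[0.07,0.0022,0,0.03,0],[0.07,0.0022,0,0.04,0],[0.07,0.0022,0,0.0425,0],[0.07,0.0022,0,0.0425,0],[0.045,0.0022,0,0.0425,0],[0.045,0.0022,0,0.0425,0],[0.045,0.0022,0,0.0425,0],[0.045,0.0022,0,0.0425,0],[0.045,0.0022,0,0.0425,0]]]' 10; python3 -m handwheel '[[[0.045,0,0,0,0],[0.045,0,0,0,0],[0.045,0,0,0,0]]]' 25; python3 -m handwheel '[[[0.045,0,0,-0.005,0],[0.045,0,0,-0.03,0],[0.045,0,0,-0.07,0],[0.045,0,0,-0.1,0],[0.045,0,0,-0.1,0]]]' 25;  python3 -c "
from h import *
s=arm.get_state();np.save('pics/w15.npy',np.r_[s['eef_pos'],s['ee_rot']]);snap('wrist','w15.png');print(s['qd'])"
```

```text
t: 25.87
eef_pos: [0.5014, 0.3181, 0.0197]
ee_rot: [3.141, 0.039, 3.017]
force: [-1.6, -0.6, 6.3]
width: 0.0557
t: 26.12
eef_pos: [0.5013, 0.318, 0.0197]
ee_rot: [3.141, 0.039, 3.017]
force: [-2.1, 0.3, 2.6]
width: 0.0555
t: 26.53
eef_pos: [0.4999, 0.3209, 0.1263]
ee_rot: [3.134, 0.045, 3.018]
force: [1.8, 1.1, -1.9]
width: 0.0556
[-0.0015549   0.05182748 -0.06859444 -0.02469977  0.10756002 -0.00277381]
```

View pics/w15.png

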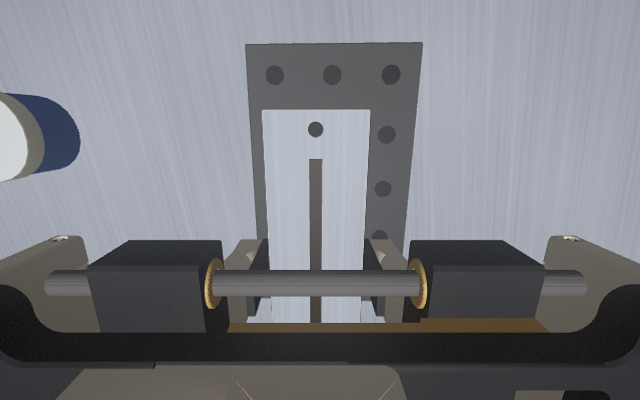

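```bash
python3 - <<'E'
from h import *
D=np.load('pics/deck.npz');f=lambda *v:D['t']+D['R']@(np.array(v)/1000)
hx=-D['R'][:2,0]/np.linalg.norm(D['R'][:2,0])
b=f(0,2.7,0)[:2]-hx*.0281; print(b); go(*b,.1,176.2); go(*b,.055,176.2)
E
```

```text
[ 0.62241237 -0.01737888]
move dx,dy,dz [-0.1635 -0.3196  0.0283] turn -3.34 | at [0.4987 0.32   0.1233] yaw [179.66   2.44 172.86] t 26.58
move dx,dy,dz [-0.1616 -0.3199  0.0733] turn -3.34 | at [0.4987 0.32   0.1233] yaw [179.66   2.44 172.86] t 26.58
```

```bash
python3 -m handwheel '[[[0.045,-0.1635,-0.3196,0.01,-3.3],[0.045,-0.1635,-0.3196,0.01,-3.3],[0.045,-0.1635,-0.3196,0.01,-3.3],[0.045,-0.1635,-0.3196,0.01,-3.3],[0.045,-0.1635,-0.3196,0.01,-3.3],[0.045,-0.1635,-0.3196,0.01,-3.3],[0.045,-0.1635,-0.3196,0.01,-3.3],[0.045,-0.1635,-0.3196,0.01,-3.3],[0.045,-0.1635,-0.3196,0.01,-3.3],[0.045,-0.1635,-0.3196,0.01,-3.3],[0.045,-0.1635,-0.3196,0.028,-3.3],[0.045,-0.162,-0.3198,0.05,-3.3],[0.045,-0.162,-0.3199,0.066,-3.3],[0.045,-0.162,-0.3199,0.066,-3.3],[0.045,-0.162,-0.3199,0.066,-3.3]]]' 25; python3 - <<'E'
from h import *
go(.6224,-.0174,.045,176.2)
snap('side','s16.png')
im=cv2.imread('pics/s16.png');cv2.imwrite('pics/s16z.png',cv2.resize(im[130:270,250:390],None,fx=4.,fy=4.,interpolation=cv2.INTER_CUBIC))
E
```

```text
t: 27.83
eef_pos: [0.6211, -0.0177, 0.0606]
ee_rot: [3.139, 0.039, 3.075]
force: [0.9, 0.5, -2.1]
width: 0.0554
move dx,dy,dz [-0.0007  0.0004  0.0157] turn -0.03 | at [ 0.6211 -0.0177  0.0606] yaw [179.87   2.23 176.17] t 27.83
```

View pics/s16z.png

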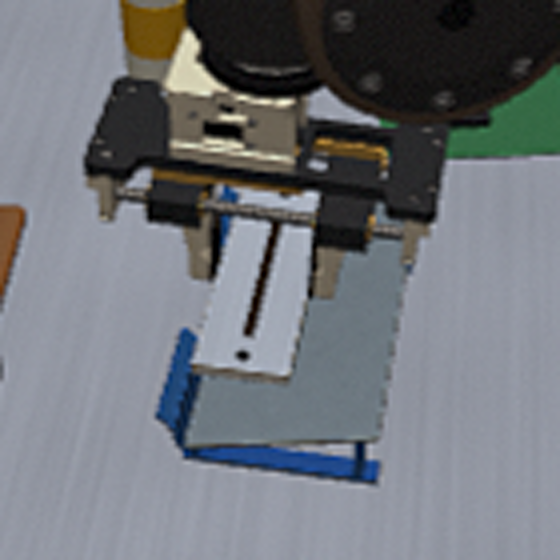

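```bash
python3 -m handwheel '[[[0.045,-0.0007,0.0004,0.006,0],[0.045,-0.0007,0.0004,0.012,0],[0.045,-0.0007,0.0004,0.016,0],[0.045,-0.0007,0.0004,0.016,0]]]' 25; python3 -m handwheel '[[[0.045,0,0,0.001,0],[0.045,0,0,0.002,0],[0.045,0,0,0.003,0],[0.045,0,0,0.003,0]]]' 25
```

```text
t: 28.22
eef_pos: [0.6231, -0.0171, 0.0452]
ee_rot: [3.139, 0.04, 3.075]
force: [0.2, -0.1, -2.8]
width: 0.0557
t: 28.55
eef_pos: [0.6232, -0.0171, 0.0422]
ee_rot: [3.139, 0.04, 3.075]
force: [-0.1, -0.2, -3.1]
width: 0.0552
```

```bash
python3 -m handwheel '[[[0.045,0,0,0.001,0],[0.045,0,0,0.002,0],[0.045,0,0,0.002,0]]]' 25; python3 -m handwheel '[[[0.045,0,0,0,0],[0.045,0,0,0,0]]]' 5; python3 -m handwheel '[[[0.058,0,0,0,0],[0.06,0,0,-0.001,0],[0.062,0,0,-0.002,0],[0.064,0,0,-0.003,0],[0.064,0,0,-0.003,0]]]' 5;python3 -c "
from h import *
snap('wrist','w17.png')"
```

```text
t: 28.8
eef_pos: [0.6232, -0.0171, 0.04]
ee_rot: [3.139, 0.04, 3.075]
force: [0.7, -0.4, -3.9]
width: 0.0559
t: 28.97
eef_pos: [0.6232, -0.0171, 0.04]
ee_rot: [3.139, 0.04, 3.075]
force: [0.3, 0.0, -3.4]
width: 0.0559
t: 29.38
eef_pos: [0.6234, -0.0171, 0.0436]
ee_rot: [3.139, 0.041, 3.075]
force: [0.4, -0.7, 0.1]
width: 0.0634
```

View pics/w17.png

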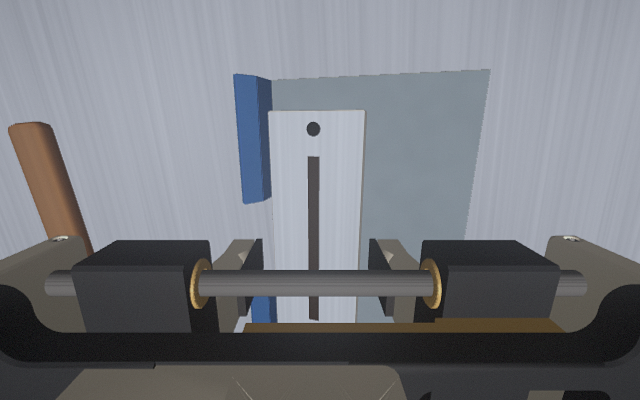

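```bash
python3 -m handwheel '[[[0.064,0,0,-0.02,0],[0.075,0,0,-0.06,0],[0.087,0,-0.01,-0.1,0],[0.087,0,-0.02,-0.12,0],[0.087,0,-0.02,-0.12,0],[0.087,0,-0.02,-0.12,0]]]' 10; cat > alu.py <<'E'
import sys
from m import *
D=np.load('pics/deck.npz');R,t=D['R'],D['t'];f=lambda *v:t+R@(np.array(v)/1000)
s=arm.get_state();im=snap('wrist',sys.argv[1]);C=cam('wrist',s);H,S,V=hsvof(im)
E
python3 - w18.png <<'E'
from alu import *
print(s['eef_pos'],s['qd'].round(2) if hasattr(s['qd'],'round') else s['qd'])
np.save('pics/w18.npy',np.r_[s['eef_pos'],s['ee_rot']])
E
```

```text
t: 29.93
eef_pos: [0.6178, -0.0372, 0.1651]
ee_rot: [3.137, 0.044, 3.074]
force: [-0.7, 0.9, -0.3]
width: 0.0858
[ 0.61777266 -0.03722622  0.16514412] [ 0.01  0.04 -0.04 -0.01  0.01 -0.  ]
```

View pics/w18.png

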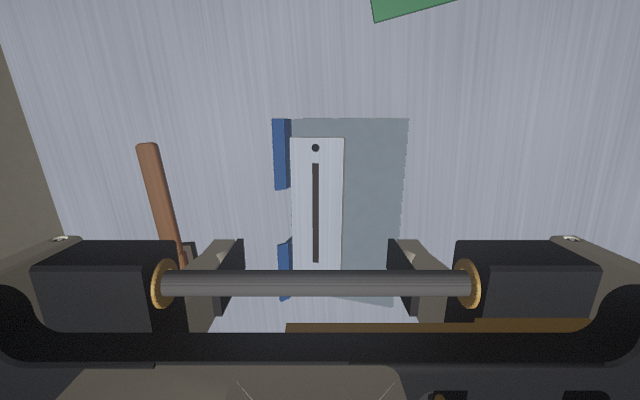

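```bash
python3 - <<'E'
from m import *
D=np.load('pics/deck.npz');R,t=D['R'],D['t'];f=lambda *v:t+R@(np.array(v)/1000)
d=np.load('pics/w18.npy'); C=cam('wrist',dict(eef_pos=d[:3],ee_rot=d[3:]))
im=cv2.imread('pics/w18.png');H,S,V=hsvof(im)
print(V[160,285:350:3],S[160,285:350:3])
m=(V>165);m[:,:287]=0;m[:,350:]=0;m[268:]=0;m[:130]=0
m=cv2.morphologyEx(m.astype(np.uint8),cv2.MORPH_OPEN,np.ones((5,5)));m=cv2.morphologyEx(m,cv2.MORPH_CLOSE,np.ones((15,15)))
q=quad(m,1000);print(q.round(1).tolist())
print(((R.T@(ray(q,C,f(0,0,10),R[:,2])-t).T).T*1000).round(1))
go(*(f(0,2.7,0)),.0,176.2)
E
```

```text
[100  92 184 185 185 185 185 186 185 188 187 185 189 184 185 190 188 185
 186 184 134 139] [99 94 22 21 22 22 23 22 23 22 22 22 22 22 22 21 23 21 22 21 30 31]
[[342.70001220703125, 138.0], [339.3999938964844, 267.0], [293.3999938964844, 267.0], [289.79998779296875, 138.0]]
[[ 56.8  82.5  10. ]
 [ 56.7 -52.8  10. ]
 [  3.4 -61.5  10. ]
 [  3.   81.7  10. ]]Traceback (most recent call last):
  File "<stdin>", line 10, in <module>
  File "h.py", line 26, in go
    s=s or arm.get_state(); R=Rn.from_euler('xyz',s['ee_rot']).as_matrix()
                                                  ~^^^^^^^^^^
TypeError: 'float' object is not subscriptable
```

```bash
python3 - <<'E'
from h import *
D=np.load('pics/deck.npz');f=lambda *v:D['t']+D['R']@(np.array(v)/1000)
hx=-D['R'][:2,0]/np.linalg.norm(D['R'][:2,0])
b=f(0,2.3,0)[:2]-hx*.020; print(b); go(*b,.06,176.2); go(*b,.0415,176.2)
E
```

```text
[ 0.63052111 -0.01751407]
move dx,dy,dz [-0.0079  0.0201  0.104 ] turn -0.06 | at [ 0.6169 -0.0371  0.1635] yaw [179.8    2.39 176.14] t 29.98
move dx,dy,dz [-0.0072  0.02    0.1225] turn -0.06 | at [ 0.6169 -0.0371  0.1635] yaw [179.8    2.39 176.14] t 29.98
```

```bash
python3 -m handwheel '[[[0.087,-0.0079,0.02,0.04,0],[0.087,-0.0079,0.02,0.08,0],[0.087,-0.0079,0.02,0.1,0],[0.087,-0.0079,0.02,0.11,0],[0.087,-0.0072,0.02,0.118,0],[0.087,-0.0072,0.02,0.121,0],[0.087,-0.0072,0.02,0.121,0],[0.087,-0.0072,0.02,0.121,0]]]' 10; python3 - <<'E'
from h import *
go(.6305,-.0175,.0415,176.2)
E
```

```text
t: 30.65
eef_pos: [0.6312, -0.0174, 0.0439]
ee_rot: [3.138, 0.043, 3.074]
force: [1.1, -0.7, 0.3]
width: 0.0871
move dx,dy,dz [ 0.0008 -0.0001  0.0024] turn -0.05 | at [ 0.6312 -0.0174  0.0439] yaw [179.78   2.47 176.15] t 30.65
```

```bash
python3 -m handwheel '[[[0.087,-0.003,0,0,0],[0.087,-0.006,0,0.001,0],[0.087,-0.007,0,0.002,0],[0.087,-0.007,0,0.0025,0],[0.087,-0.007,0,0.0025,0]]]' 10; python3 -m handwheel '[[[0.087,-0.002,0,0,0],[0.087,-0.004,0,0.0,0],[0.087,-0.006,0,0.0,0],[0.087,-0.006,0,0,0]]]' 10
```

```text
t: 31.07
eef_pos: [0.6383, -0.018, 0.0416]
ee_rot: [3.138, 0.043, 3.074]
force: [0.3, -0.2, 0.0]
width: 0.087
t: 31.4
eef_pos: [0.6421, -0.0185, 0.0413]
ee_rot: [3.138, 0.038, 3.073]
force: [-5.7, 2.6, 4.5]
width: 0.0873
```

```bash
python3 -m handwheel '[[[0.087,-0.004,0,0,0],[0.087,-0.008,0,0.0,0],[0.087,-0.008,0,0.0,0],[0.087,-0.008,0,0,0]]]' 10;python3 -m handwheel '[[[0.087,-0.006,0,0,0],[0.087,-0.01,0,0.0,0],[0.087,-0.01,0,0.0,0],[0.087,-0.01,0,0,0]]]' 10
```

```text
t: 31.73
eef_pos: [0.6428, -0.0188, 0.0405]
ee_rot: [3.14, 0.025, 3.071]
force: [-23.5, 10.2, 17.4]
width: 0.0876
t: 32.07
eef_pos: [0.6429, -0.019, 0.0396]
ee_rot: [3.141, 0.008, 3.069]
force: [-31.2, 14.4, 26.2]
width: 0.0878
```

```bash
python3 -m handwheel '[[[0.087,0.006,0,0,0],[0.087,0.01,0,-0.01,0],[0.087,0.01,0,-0.04,0],[0.087,0.03,-0.01,-0.08,0],[0.087,0.03,-0.02,-0.12,0],[0.087,0.03,-0.02,-0.12,0],[0.087,0.03,-0.02,-0.12,0]]]' 10; python3 - w19.png <<'E'
from alu import *
print(s['eef_pos'],np.degrees(s['ee_rot']))
m=(V>165);m[:,:250]=0;m[:,400:]=0;m[268:]=0;m[:110]=0
m=cv2.morphologyEx(m.astype(np.uint8),cv2.MORPH_OPEN,np.ones((5,5)));m=cv2.morphologyEx(m,cv2.MORPH_CLOSE,np.ones((15,15)))
q=quad(m,1000);print(q.round(1).tolist())
print(((R.T@(ray(q,C,f(0,0,10),R[:,2])-t).T).T*1000).round(1))
E
```

```text
t: 32.65
eef_pos: [0.6134, -0.0371, 0.1644]
ee_rot: [3.139, 0.016, 3.069]
force: [0.2, -0.4, -1.1]
width: 0.0872
[ 0.6133977  -0.03711993  0.16443873] [179.86402069   0.94373075 175.81794398]Traceback (most recent call last):
  File "<stdin>", line 5, in <module>
  File "m.py", line 18, in quad
    L.append(cv2.fitLine(s.astype(np.float32),cv2.DIST_HUBER,0,.01,.01).ravel())
             ~~~~~~~~~~~^^^^^^^^^^^^^^^^^^^^^^^^^^^^^^^^^^^^^^^^^^^^^^^
cv2.error: OpenCV(4.12.0) /io/opencv/modules/imgproc/src/linefit.cpp:50: error: (-215:Assertion failed) count > 0 in function 'fitLine2D_wods'
```

View pics/w19.png

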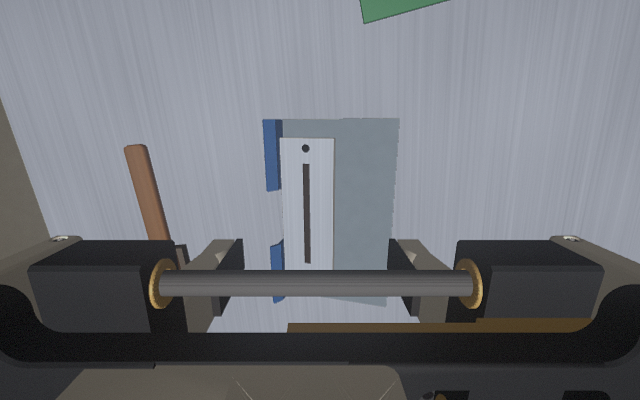

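```bash
python3 - <<'E'
from m import *
D=np.load('pics/deck.npz');R,t=D['R'],D['t'];f=lambda *v:t+R@(np.array(v)/1000)
C=cam('wrist',dict(eef_pos=np.array([ 0.6133977,-0.03711993,0.16443873]),ee_rot=np.radians([179.86402069,0.94373075,175.81794398])))
im=cv2.imread('pics/w19.png');H,S,V=hsvof(im)
for r in (150,180,210,240,262):
    x=np.where(V[r,275:345]>165)[0]+275; w=ray([[x[0]-.5,r],[x[-1]+.5,r]],C,f(0,0,10),R[:,2]); print(r,x[0],x[-1],((w-t)@R*1000)[:,:2].round(1).tolist())
c=V[:,300:305].mean(1);print([ (r,int(c[r])) for r in range(132,143)]);print(((ray([[307,137.5]],C,f(0,0,10),R[:,2])-t)@R*1000).round(1))
# copper on mat
d=np.load('pics/w13.npy'); C=cam('wrist',dict(eef_pos=d[:3],ee_rot=d[3:]))
im=cv2.imread('pics/w13.png');H,S,V=hsvof(im);m=(H<14)&(S>90)&(V>100)
m[:,:270]=0;m[:,360:]=0;m[:100]=0;m[268:]=0
m=cv2.morphologyEx(m.astype(np.uint8),cv2.MORPH_CLOSE,np.ones((15,15)));q=quad(m,1000);P=ray(q,C,.013)[:,:2];print(P.round(4).tolist())
e=P[np.argsort(P[:,1])]  # y low end first
A=e[:2].mean(0);B=e[2:].mean(0);u=(B-A)/np.linalg.norm(B-A);print('len',np.linalg.norm(B-A),'dir',np.degrees(np.arctan2(u[1],u[0])),'end',A,'centre from end',A+u*.08)
E
```

```text
150 280 332 [[0.7, 70.6], [55.3, 71.6]]
180 282 332 [[1.6, 40.0], [55.6, 42.5]]
210 275 332 [[-8.0, 6.7], [55.9, 11.7]]
240 275 332 [[-9.8, -28.4], [56.2, -21.1]]
262 285 331 [[1.1, -54.1], [55.4, -46.7]]
[(132, 142), (133, 143), (134, 143), (135, 143), (136, 140), (137, 134), (138, 165), (139, 189), (140, 186), (141, 186), (142, 186)]
[[29.9 83.1 10. ]]
[[0.3932, -0.4129], [0.3679, -0.2641], [0.4205, -0.2538], [0.4464, -0.4038]]
len 0.15157141263611748 dir 99.71885667123496 end [ 0.41978713 -0.40836231] centre from end [ 0.40628202 -0.32951047]
```

```bash
python3 - <<'E'
from h import *
go(.4063,-.3295,.06,-170.3)
E
```

```text
move dx,dy,dz [ 0.1852 -0.307   0.0991] turn -13.89 | at [ 0.6122 -0.0369  0.1621] yaw [179.89   0.73 175.81] t 32.7
```

```bash
python3 -m handwheel '[[[0.074,0.1852,-0.307,0.03,-13.9],[0.074,0.1852,-0.307,0.03,-13.9],[0.074,0.1852,-0.307,0.03,-13.9],[0.074,0.1852,-0.307,0.03,-13.9],[0.074,0.1852,-0.307,0.03,-13.9],[0.074,0.1852,-0.307,0.03,-13.9],[0.074,0.1852,-0.307,0.03,-13.9],[0.074,0.1852,-0.307,0.04,-13.9],[0.074,0.1852,-0.307,0.07,-13.9],[0.074,0.1852,-0.307,0.1,-13.9],[0.074,0.1852,-0.307,0.12,-13.9],[0.074,0.1852,-0.307,0.125,-13.9],[0.074,0.1852,-0.307,0.125,-13.9]]]' 10; python3 - <<'E'
from h import *
go(.4063,-.3295,.006,-170.3)
E
```

```text
t: 33.78
eef_pos: [0.4054, -0.3292, 0.0322]
ee_rot: [3.141, 0.009, -2.972]
force: [-0.2, -0.2, 1.0]
width: 0.0741
move dx,dy,dz [-0.0006 -0.0004  0.0263] turn -0.01 | at [ 0.4054 -0.3292  0.0322] yaw [ 179.96    0.51 -170.31] t 33.78
```

```bash
python3 -m handwheel '[[[0.074,-0.0006,-0.0004,0.01,0],[0.074,-0.0006,-0.0004,0.02,0],[0.074,-0.0006,-0.0004,0.026,0],[0.074,-0.0006,-0.0004,0.026,0],[0.045,-0.0006,-0.0004,0.026,0],[0.045,-0.0006,-0.0004,0.026,0],[0.045,-0.0006,-0.0004,0.026,0],[0.045,-0.0006,-0.0004,0.026,0],[0.045,-0.0006,-0.0004,0.026,0],[0.045,-0.0006,-0.0004,0.026,0]]]' 10; python3 -m handwheel '[[[0.045,0,0,0,0],[0.045,0,0,0,0],[0.045,0,0,0,0],[0.045,0,0,-0.01,0],[0.045,0,0,-0.05,0],[0.045,0,0,-0.09,0],[0.045,0,0,-0.1,0]]]' 45; python3 - w20.png <<'E'
from alu import *
F=np.load('pics/fix.npz');c,Rf,th=F['c'],F['R'],float(F['th'])
p=c+Rf@[-.004,-.006];print(c,p)
go(*p,.11,180+np.degrees(th))
E
```

```text
t: 34.62
eef_pos: [0.4068, -0.3296, 0.0068]
ee_rot: [3.141, 0.01, -2.972]
force: [0.1, 1.8, 3.9]
width: 0.0559
t: 35.2
eef_pos: [0.4077, -0.331, 0.1123]
ee_rot: [-3.138, 0.015, -2.971]
force: [1.7, 0.2, -6.0]
width: 0.0547
[0.50344112 0.31902931] [0.49872707 0.31357241]
move dx,dy,dz [-0.1983  0.6199  0.0027] turn 16.87 | at [ 0.4081 -0.3309  0.1121] yaw [-179.76    0.93 -170.26] t 35.25
```

View pics/w20.png

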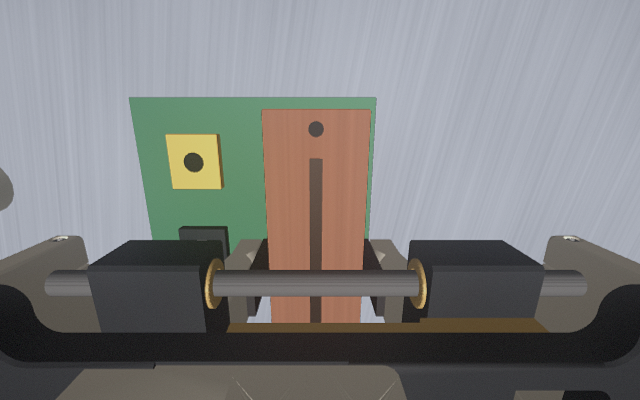

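```bash
python3 -m handwheel '[[[0.045,-0.1983,0.6199,0,16.9],[0.045,-0.1983,0.6199,0,16.9],[0.045,-0.1983,0.6199,0,16.9],[0.045,-0.1983,0.6199,0,16.9],[0.045,-0.1983,0.6199,0,16.9],[0.045,-0.1983,0.6199,0,16.9],[0.045,-0.1983,0.6199,0,16.9],[0.045,-0.1983,0.6199,0,16.9],[0.045,-0.1983,0.6199,0,16.9],[0.045,-0.1983,0.6199,0,16.9],[0.045,-0.1983,0.6199,0,16.9],[0.045,-0.1983,0.6199,0,16.9],[0.045,-0.1983,0.6199,0,16.9],[0.045,-0.1983,0.6199,0,16.9],[0.045,-0.1983,0.6199,0,16.9],[0.045,-0.1983,0.6199,0,16.9],[0.045,-0.1983,0.6199,0,16.9],[0.045,-0.1983,0.6199,0.02,16.9],[0.045,-0.1983,0.6199,0.04,16.9],[0.045,-0.1983,0.6199,0.04,16.9]]]'; python3 - w21.png <<'E'
from alu import *
go(.4987,.3136,.022,172.9)
E
```

```text
t: 36.92
eef_pos: [0.4958, 0.3105, 0.0669]
ee_rot: [-3.135, 0.01, 3.015]
force: [-0.6, -1.3, -8.1]
width: 0.0553
move dx,dy,dz [-0.001   0.0031  0.047 ] turn -0.11 | at [0.4968 0.311  0.069 ] yaw [-179.66    0.66  172.79] t 36.97
```

View pics/w21.png

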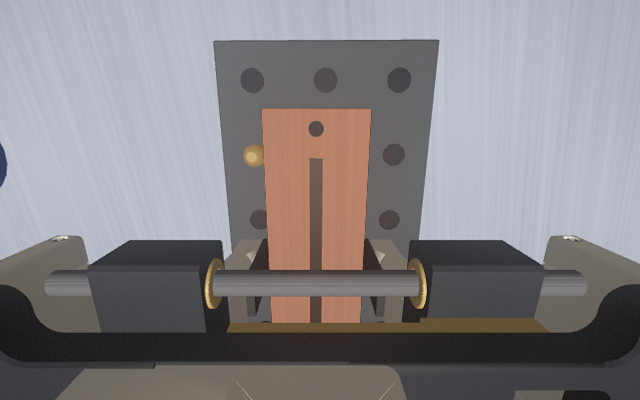

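```bash
python3 -m handwheel '[[[0.045,-0.001,0.003,0.01,0],[0.045,-0.001,0.003,0.02,0],[0.045,-0.001,0.003,0.025,0],[0.045,-0.001,0.003,0.025,0]]]'; python3 - <<'E'
from h import *
go(.4987,.3136,.019,172.9)
E
```

```text
t: 37.3
eef_pos: [0.4978, 0.3128, 0.0426]
ee_rot: [-3.134, 0.01, 3.015]
force: [-0.2, -1.9, -7.0]
width: 0.0552
move dx,dy,dz [-0.0005  0.0011  0.0236] turn -0.14 | at [0.4978 0.3128 0.0426] yaw [-179.56    0.57  172.76] t 37.3
```

```bash
python3 -m handwheel '[[[0.045,-0.0003,0.0005,0.006,0],[0.045,-0.0003,0.0005,0.012,0],[0.045,-0.0003,0.0005,0.018,0],[0.045,-0.0003,0.0005,0.021,0],[0.045,-0.0003,0.0005,0.021,0]]]';python3 -m handwheel '[[[0.045,0,0,0.001,0],[0.045,0,0,0.002,0],[0.045,0,0,0.003,0],[0.045,0,0,0.003,0]]]'
```

```text
t: 37.72
eef_pos: [0.4979, 0.3126, 0.0206]
ee_rot: [-3.133, 0.009, 3.015]
force: [-0.6, -0.2, -7.8]
width: 0.055
t: 38.05
eef_pos: [0.4981, 0.3127, 0.0188]
ee_rot: [-3.133, 0.01, 3.015]
force: [-3.6, -1.3, 2.6]
width: 0.0554
```

```bash
python3 -m handwheel '[[[0.045,-0.001,0.002,0,0],[0.045,-0.001,0.004,0,0],[0.045,-0.001,0.006,0,0],[0.045,-0.001,0.006,0,0]]]' 20; python3 -m handwheel '[[[0.045,0,0.002,0,0],[0.045,0,0.004,0,0],[0.045,0,0.006,0,0],[0.045,0,0.006,0,0]]]' 20
```

```text
t: 38.38
eef_pos: [0.5002, 0.3191, 0.0189]
ee_rot: [-3.133, 0.01, 3.016]
force: [0.0, -0.6, -3.7]
width: 0.0557
t: 38.72
eef_pos: [0.5003, 0.3213, 0.0188]
ee_rot: [-3.127, 0.008, 3.015]
force: [0.8, -14.3, 4.9]
width: 0.0554
```

```bash
python3 -m handwheel '[[[0.064,0,-0.001,0,0],[0.064,0,-0.001,0,0],[0.064,0,-0.001,0,0],[0.064,-0.003,-0.001,0,0],[0.064,-0.006,-0.001,0,0],[0.064,-0.009,-0.001,0,0],[0.064,-0.009,-0.001,0,0]]]' 20; python3 -m handwheel '[[[0.064,-0.002,0,0,0],[0.064,-0.004,0,0,0],[0.064,-0.006,0,0,0],[0.064,-0.006,0,0,0]]]' 20
```

```text
t: 39.3
eef_pos: [0.509, 0.3197, 0.0191]
ee_rot: [-3.127, 0.008, 3.015]
force: [-3.1, 0.1, 2.5]
width: 0.0643
t: 39.63
eef_pos: [0.5097, 0.3192, 0.0187]
ee_rot: [-3.125, 0.0, 3.014]
force: [-30.9, 9.8, 15.7]
width: 0.0643
```

```bash
python3 -m handwheel '[[[0.064,0.004,0,0,0],[0.064,0.005,0,-0.02,0],[0.064,0.006,0.02,-0.06,0],[0.064,0.01,0.04,-0.1,0],[0.064,0.01,0.06,-0.16,0],[0.064,0.01,0.06,-0.16,0],[0.064,0.01,0.06,-0.16,0],[0.064,0.01,0.06,-0.16,0]]]' 10; python3 - w22.png <<'E'
from alu import *
print(s['eef_pos'],np.degrees(s['ee_rot']));np.save('pics/w22.npy',np.r_[s['eef_pos'],s['ee_rot']])
cv2.imwrite('pics/w22z.png',cv2.resize(im[20:240,230:400],None,fx=2.7,fy=2.7,interpolation=cv2.INTER_CUBIC))
E
```

```text
t: 40.3
eef_pos: [0.5086, 0.3844, 0.1799]
ee_rot: [-3.129, 0.003, 3.015]
force: [0.1, -0.9, -0.9]
width: 0.0639
[0.50858833 0.38436568 0.1799327 ] [-1.79294649e+02  1.66309529e-01  1.72726524e+02]
```

View pics/w22z.png

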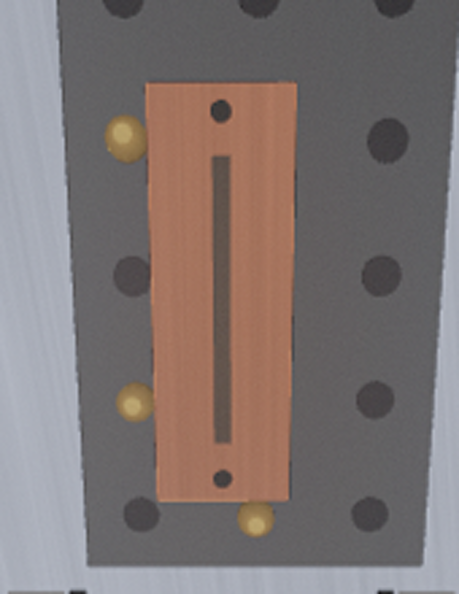

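```bash
python3 - <<'E'
from fix import *
d=np.load('pics/w22.npy'); C=cam('wrist',dict(eef_pos=d[:3],ee_rot=d[3:]))
im=cv2.imread('pics/w22.png');H,S,V=hsvof(im)
roi=np.zeros(H.shape,bool);roi[:232,240:390]=1
k=roi&(H>14)&(H<28)&(S>70)&(V>70)
rs=rect(k,40)[:3];print([(np.round(r[0],1),np.round(r[1],1)) for r in rs])
m=roi&(H<14)&(S>70)&(V>100);m=cv2.morphologyEx(m.astype(np.uint8),cv2.MORPH_CLOSE,np.ones((13,13)));m=cv2.morphologyEx(m,cv2.MORPH_OPEN,np.ones((17,17)))
q=quad(m,1000);print(q.round(1).tolist())
px=np.array([r[0] for r in rs]);px=px[np.argsort(px[:,1])]
Q=np.array([[36,-62],[36,38],[-14,88]])/1000
P=ray(px,C,.025)[:,:2];th,c,R=fixfit(P,Q);print(np.degrees(th),c,((c+(R@Q.T).T-P)*1000).round(1).tolist())
A=ray(q,C,.025)[:,:2];print(((A-c)@R*1000).round(1).tolist())
E
```

```text
[(array([276. ,  71.5]), array([17., 14.])), (array([279.5, 168.5]), array([13., 13.])), (array([324.5, 212. ]), array([12., 13.]))]
[[338.79998779296875, 50.0], [336.20001220703125, 205.0], [288.0, 205.0], [283.70001220703125, 50.0]]
-7.03815942369936 [0.50391348 0.3193439 ] [[0.0, -1.7], [0.2, 0.8], [-0.2, 0.9]]
[[-27.0, -79.5], [-26.9, 78.9], [27.8, 78.7], [27.3, -79.8]]
```

```bash
python3 - <<'E'
from fix import *
c=np.array([.5039,.3193]);th=np.radians(-7.04);R=np.array([[np.cos(th),-np.sin(th)],[np.sin(th),np.cos(th)]])
p=c+R@[-.014,-.105];print(p);go(*p,.06,172.8);go(*p,.020,172.8)
E
```

```text
[0.47713651 0.21680748]
move dx,dy,dz [ 0.0094 -0.1671  0.1206] turn -0.11 | at [0.5078 0.3831 0.1781] yaw [-1.7914e+02  5.0000e-02  1.7269e+02] t 40.35
move dx,dy,dz [ 0.0094 -0.1665  0.1606] turn -0.11 | at [0.5078 0.3831 0.1781] yaw [-1.7914e+02  5.0000e-02  1.7269e+02] t 40.35
```

```bash
python3 -m handwheel '[[[0.0,0.0094,-0.167,0.03,-0.1],[0.0,0.0094,-0.167,0.03,-0.1],[0.0,0.0094,-0.167,0.05,-0.1],[0.0,0.0094,-0.167,0.07,-0.1],[0.0,0.0094,-0.167,0.09,-0.1],[0,0.0094,-0.167,0.12,-0.1],[0.0,0.0094,-0.167,0.145,-0.1],[0.0,0.0094,-0.167,0.158,-0.1],[0.0,0.0094,-0.167,0.16,-0.1],[0.0,0.0094,-0.167,0.16,-0.1]]]' 10; python3 -m handwheel '[[[0,0,0.004,0,0],[0,0,0.008,0,0],[0,0,0.012,0,0],[0,0,0.015,0,0],[0,0,0.015,0,0]]]'
```

```text
t: 41.18
eef_pos: [0.4762, 0.2151, 0.0192]
ee_rot: [-3.124, -0.001, 3.015]
force: [0.9, 0.3, -0.4]
width: 0.0035
t: 41.6
eef_pos: [0.4779, 0.2295, 0.0196]
ee_rot: [-3.122, -0.002, 3.016]
force: [0.4, -5.4, 2.7]
width: 0.0007
```

```bash
python3 -m handwheel '[[[0,0,0.003,0,0],[0,0,0.005,0,0],[0,0,0.005,0,0],[0,0,0.005,0,0]]]';python3 -m handwheel '[[[0,0,-0.004,0,0],[0,0,-0.008,-0.01,0],[0,0,-0.008,-0.05,0],[0.03,0,-0.008,-0.1,0],[0.06,0,-0.008,-0.1,0],[0.064,0,-0.008,-0.1,0]]]'; python3 - <<'E'
from h import *
go(.5115,-.2656,.1,99.7); print(arm.get_state()['q'])
E
```

```text
t: 41.93
eef_pos: [0.4767, 0.2301, 0.0196]
ee_rot: [-3.115, -0.005, 3.015]
force: [1.1, -16.1, 7.7]
width: 0.0006
t: 42.43
eef_pos: [0.4789, 0.2274, 0.125]
ee_rot: [-3.122, 0.001, 3.016]
force: [0.4, 0.2, -0.2]
width: 0.0149
move dx,dy,dz [-0.0939 -0.4845  0.0344] turn 73.12 | at [0.4789 0.2274 0.125 ] yaw [-1.7890e+02  8.0000e-02  1.7282e+02] t 42.43
[ 0.82287567  0.21928163 -0.44384795  0.01545333 -0.92261728 -0.95756589]
```

```bash
python3 -m handwheel '[[[0.075,-0.0939,-0.4845,0.0,73.1],[0.075,-0.0939,-0.4845,0.0,73.1],[0.075,-0.0939,-0.4845,0.0,73.1],[0.075,-0.0939,-0.4845,0.0,73.1],[0.075,-0.0939,-0.4845,0.0,73.1],[0.075,-0.0939,-0.4845,0.0,73.1],[0.075,-0.0939,-0.4845,0.0,73.1],[0.075,-0.0939,-0.4845,0.0,73.1],[0.075,-0.0939,-0.4845,0.0,73.1],[0.075,-0.0939,-0.4845,0.0,73.1],[0.075,-0.0939,-0.4845,0.0,73.1],[0.075,-0.0939,-0.4845,0.0,73.1],[0.075,-0.0939,-0.4845,0.0,73.1],[0.075,-0.0939,-0.4845,0.0,73.1],[0.075,-0.0939,-0.4845,0.0,73.1],[0.075,-0.0939,-0.4845,0.0,73.1]]]' 10; python3 - w23.png <<'E'
from alu import *
print(s['eef_pos'],np.degrees(s['ee_rot']))
yl=(H>18)&(H<35)&(V>120)&(S>80); dk=(V<95)&(S<80)
for n,mm in(('brass',yl),('steel',dk)):
    mm=mm.copy(); mm[232:]=0; mm[:120]=0
    mm=cv2.morphologyEx(mm.astype(np.uint8),cv2.MORPH_CLOSE,np.ones((15,15)))
    r=rect(mm,300)
    for x in r[:2]:
        b=ray(cv2.boxPoints(x),C,.013); print(n,np.round(x[0],1),ray(x[0],C,.013)[0].round(4),np.linalg.norm(b[1]-b[0]).round(4),np.linalg.norm(b[2]-b[1]).round(4),np.degrees(np.arctan2(*(b[1]-b[0])[1::-1])).round(1))
go(.5106,-.2656,.007,99.7)
E
```

```text
t: 43.77
eef_pos: [0.5116, -0.264, 0.1345]
ee_rot: [-3.137, 0.019, 1.742]
force: [-0.7, 0.7, -0.8]
width: 0.0747
[ 0.51156529 -0.26395812  0.13450709] [-179.76451648    1.0663619    99.78446697]
brass [228.5 198.5] [ 0.5241 -0.3514  0.013 ] 0.0508 0.045 100.0
steel [316.5 198.5] [ 0.5085 -0.2637  0.013 ] 0.0483 0.0446 100.0
move dx,dy,dz [ 0.0008 -0.0009  0.1276] turn 0.11 | at [ 0.5117 -0.2638  0.1346] yaw [-179.77    1.07   99.81] t 43.82
```

View pics/w23.png

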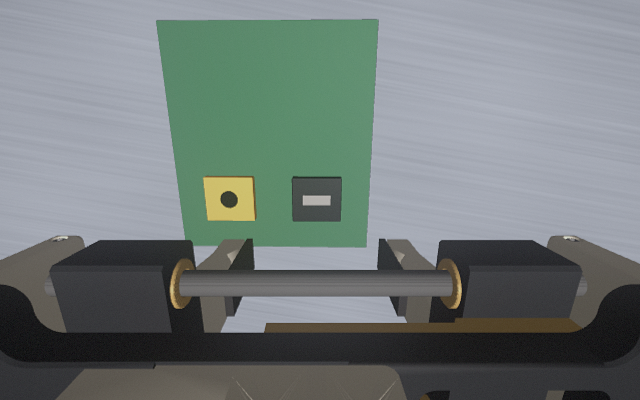

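```bash
python3 -m handwheel '[[[0.068,0,-0.002,0.04,0],[0.068,0,-0.002,0.08,0],[0.068,0,-0.002,0.105,0],[0.068,0,-0.0035,0.12,0],[0.068,0,-0.0035,0.127,0],[0.068,0,-0.0035,0.127,0],[0.068,0,-0.0035,0.127,0]]]' 10; python3 - <<'E'
from h import *
go(.509,-.265,.007,99.7)
E
python3 -m handwheel '[[[0.04,0,0,0.001,0],[0.04,0,0,0.001,0],[0.04,0,0,0.001,0],[0.04,0,0,0.001,0],[0.04,0,0,0.001,0],[0.04,0,0,0.001,0],[0.04,0,0,0.001,0],[0.04,0,0,-0.005,0],[0.04,0,0,-0.04,0],[0.04,0,0,-0.08,0],[0.04,0,0,-0.1,0],[0.04,0,0,-0.1,0]]]' 15; python3 - w24.png <<'E'
from alu import *
p=f(23,-49.6,15); hx=-R[:2,0]/np.linalg.norm(R[:2,0]);p[:2]-=hx*.002;print(p)
go(p[0],p[1],.1,86.2)
E
```

```text
t: 44.4
eef_pos: [0.5089, -0.2663, 0.0083]
ee_rot: [-3.138, 0.019, 1.744]
force: [0.7, -0.5, 0.7]
width: 0.0682
move dx,dy,dz [0.0013 0.0003 0.0013] turn 0.2 | at [ 0.5089 -0.2663  0.0083] yaw [-179.8     1.09   99.9 ] t 44.4
t: 45.4
eef_pos: [0.5118, -0.2651, 0.1138]
ee_rot: [3.137, 0.023, 1.744]
force: [1.4, 0.2, -1.9]
width: 0.0495
[0.63361145 0.03429491 0.04044173]
move dx,dy,dz [0.2735 0.1728 0.0057] turn 13.69 | at [ 0.5103 -0.2646  0.1112] yaw [179.92   1.19  99.89] t 45.45
```

View pics/w24.png

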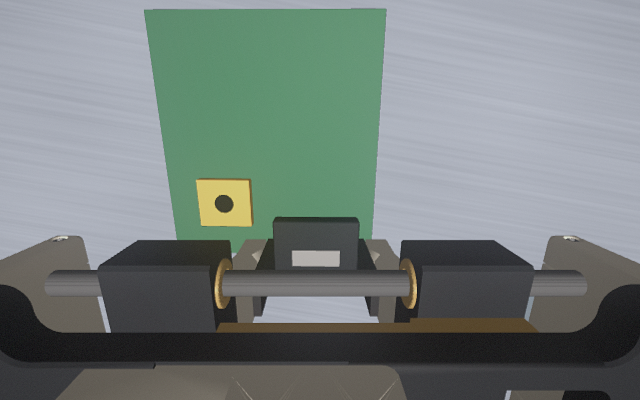

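```bash
python3 -m handwheel '[[[0.04,0.2735,0.1728,0,13.7],[0.04,0.2735,0.1728,0,13.7],[0.04,0.2735,0.1728,0,13.7],[0.04,0.2735,0.1728,0,13.7],[0.04,0.2735,0.1728,0,13.7],[0.04,0.2735,0.1728,0,13.7],[0.04,0.2735,0.1728,0,13.7],[0.04,0.2735,0.1728,0,13.7],[0.04,0.2735,0.1728,0,13.7],[0.04,0.2735,0.1728,0.02,13.7],[0.04,0.2735,0.1728,0.04,13.7],[0.04,0.2735,0.1728,0.045,13.7],[0.04,0.2735,0.1728,0.045,13.7],[0.04,0.2735,0.1728,0.045,13.7]]]' 15; python3 - <<'E'
from h import *
go(.6336,.0343,.047,86.2)
E
```

```text
t: 46.62
eef_pos: [0.6335, 0.0331, 0.0603]
ee_rot: [3.137, 0.021, 1.504]
force: [0.8, -0.0, -1.6]
width: 0.0493
move dx,dy,dz [ 0.0015 -0.      0.0133] turn -0.02 | at [0.6335 0.0331 0.0603] yaw [179.72   1.19  86.18] t 46.62
```

```bash
python3 -m handwheel '[[[0.04,0.0015,0,0.006,0],[0.04,0.0015,0,0.011,0],[0.04,0.0015,0,0.012,0],[0.04,0.0015,0,0.012,0]]]' 6; python3 -m handwheel '[[[0.04,0.0,0,0.002,0],[0.04,0.0,0,0.004,0],[0.04,0.0,0,0.006,0],[0.04,0,0,0.008,0],[0.04,0,0,0.008,0]]]' 4;python3 - w25.png <<'E'
from alu import *
go(.6336,.0343,.04,86.2)
E
```

```text
t: 46.95
eef_pos: [0.6334, 0.0342, 0.0481]
ee_rot: [3.137, 0.021, 1.504]
force: [-0.2, 0.6, -3.2]
width: 0.0499
t: 47.37
eef_pos: [0.6341, 0.0341, 0.0405]
ee_rot: [3.136, 0.021, 1.504]
force: [2.5, -0.8, -0.1]
width: 0.0497
move dx,dy,dz [ 0.0001 -0.0005  0.0005] turn -0.02 | at [0.6341 0.0341 0.0405] yaw [179.67   1.18  86.18] t 47.42
```

View pics/w25.png

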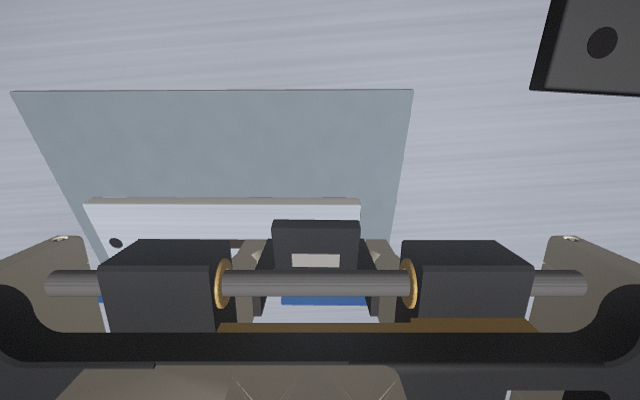

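```bash
python3 -m handwheel '[[[0.04,0.0,0.002,0.0005,0],[0.04,0.0,0.004,0.001,0],[0.04,0.0,0.005,0.001,0],[0.04,0,0.005,0.001,0]]]' 6;python3 - <<'E'
from h import *
print(arm.get_state()['eef_pos'])
E
```

```text
t: 47.75
eef_pos: [0.6373, 0.0337, 0.039]
ee_rot: [3.139, 0.021, 1.504]
force: [-5.3, 1.9, 4.4]
width: 0.0499
[0.637279   0.03370085 0.03900216]
```

```bash
python3 -m handwheel '[[[0.055,0.0,-0.001,-0.001,0],[0.064,0.0,-0.001,-0.001,0],[0.066,0.0,-0.001,-0.001,0],[0.066,0.0,-0.001,-0.001,0],[0.066,0,0,-0.03,0],[0.066,0,0.02,-0.07,0],[0.066,0,0.04,-0.12,0],[0.066,0,0.06,-0.12,0],[0.066,0,0.06,-0.12,0],[0.066,0,0.06,-0.12,0]]]' 6;python3 - w26.png <<'E'
from alu import *
np.save('pics/w26.npy',np.r_[s['eef_pos'],s['ee_rot']])
cv2.imwrite('pics/w26z.png',cv2.resize(im[60:240,200:450],None,fx=3,fy=3,interpolation=cv2.INTER_CUBIC))
go(.5245,-.3525,.1,99.7)
E
```

```text
t: 48.58
eef_pos: [0.6984, 0.0322, 0.16]
ee_rot: [3.137, 0.02, 1.503]
force: [0.2, 0.5, -1.9]
width: 0.0656
move dx,dy,dz [-0.3941 -0.146   0.0666] turn -13.58 | at [0.6968 0.0321 0.1586] yaw [179.9    1.19  86.12] t 48.63
```

View pics/w26.png

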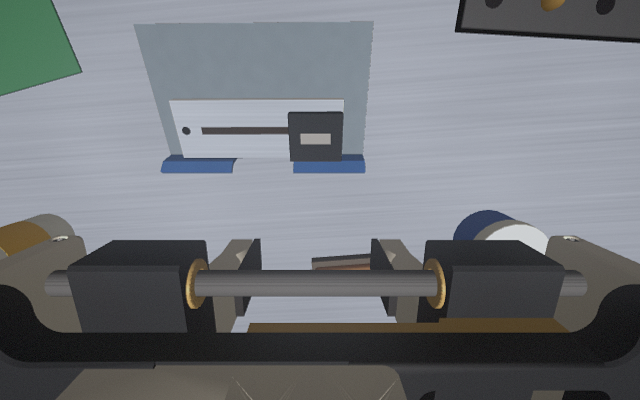

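```bash
python3 -m handwheel '[[[0.068,-0.3941,-0.146,0,-13.6],[0.068,-0.3941,-0.146,0,-13.6],[0.068,-0.3941,-0.146,0,-13.6],[0.068,-0.3941,-0.146,0,-13.6],[0.068,-0.3941,-0.146,0,-13.6],[0.068,-0.3941,-0.146,0,-13.6],[0.068,-0.3941,-0.146,0,-13.6],[0.068,-0.3941,-0.146,0,-13.6],[0.068,-0.3941,-0.146,0.02,-13.6],[0.068,-0.3941,-0.146,0.05,-13.6],[0.068,-0.3941,-0.146,0.08,-13.6],[0.068,-0.3941,-0.146,0.11,-13.6],[0.068,-0.3941,-0.146,0.12,-13.6],[0.068,-0.3941,-0.146,0.12,-13.6],[0.068,-0.3941,-0.146,0.12,-13.6]]]' 10; python3 - <<'E'
from h import *
go(.5245,-.353,.007,99.7)
from m import *
D=np.load('pics/deck.npz');R,t=D['R'],D['t'];f=lambda *v:t+R@(np.array(v)/1000)
d=np.load('pics/w26.npy'); C=cam('wrist',dict(eef_pos=d[:3],ee_rot=d[3:]))
im=cv2.imread('pics/w26.png');H,S,V=hsvof(im)
m=(V<90)&(S<60);m[:90]=0;m[170:]=0;m[:,:285]=0;m[:,360:]=0
m=cv2.morphologyEx(m.astype(np.uint8),cv2.MORPH_CLOSE,np.ones((15,15)));q=quad(m,500);print(q.round(1).tolist());X=((ray(q,C,f(0,0,20),R[:,2])-t)@R*1000)[:,:2];print(X.round(1).tolist(),X.mean(0))
# old
d=np.load('pics/w2.npy'); C=cam('wrist',dict(eef_pos=d[:3],ee_rot=d[3:]))
q=[[356.0,107.4],[404.1,106.6],[398.9,149.],[356.,149.]];X=((ray(q,C,f(0,0,20),R[:,2])-t)@R*1000)[:,:2];print('before',X.round(1).tolist(),X.mean(0))
E
```

```text
t: 49.88
eef_pos: [0.5246, -0.3532, 0.0469]
ee_rot: [-3.137, 0.021, 1.742]
force: [0.2, -0.1, 0.9]
width: 0.0682
move dx,dy,dz [0.0011 0.0001 0.0399] turn 0.09 | at [ 0.5246 -0.3532  0.0469] yaw [-179.74    1.18   99.79] t 49.88
[[342.29998779296875, 112.0], [340.6000061035156, 160.0], [290.5, 160.0], [287.29998779296875, 112.0]]
[[46.5, -75.3], [1.4, -75.6], [1.4, -27.4], [46.6, -26.9]] [ 23.97171659 -51.31257568]
before [[47.4, -24.4], [46.5, -74.3], [0.6, -74.3], [2.4, -26.2]] [ 24.2216502  -49.81449797]
```

```bash
python3 -m handwheel '[[[0.068,0.001,0,0.015,0],[0.068,0.001,0,0.03,0],[0.068,0.001,0,0.039,0],[0.068,0.001,0,0.0395,0],[0.068,0.001,0,0.0395,0],[0.04,0.001,0,0.0395,0],[0.04,0.001,0,0.0395,0],[0.04,0.001,0,0.0395,0],[0.04,0.001,0,0.0395,0],[0.04,0.001,0,0.0395,0],[0.04,0.001,0,0.0395,0],[0.04,0.001,0,0.0395,0],[0.04,0.001,0,0.035,0],[0.04,0.001,0,0,0],[0.04,0.001,0,-0.04,0],[0.04,0.001,0,-0.06,0],[0.04,0.001,0,-0.06,0]]]' 15; python3 - w27.png <<'E'
from alu import *
p=f(23,53,15); hx=-R[:2,0]/np.linalg.norm(R[:2,0]);p[:2]-=hx*.002;print(p)
go(p[0],p[1],.1,86.2)
E
```

```text
t: 51.3
eef_pos: [0.5272, -0.3522, 0.1125]
ee_rot: [3.139, 0.025, 1.742]
force: [0.5, -0.2, -0.9]
width: 0.0497
[ 0.62684337 -0.06808161  0.04044173]
move dx,dy,dz [0.2623 0.1477 0.0037] turn 13.58 | at [ 0.5259 -0.3515  0.1097] yaw [-179.99    1.3    99.78] t 51.35
```

View pics/w27.png

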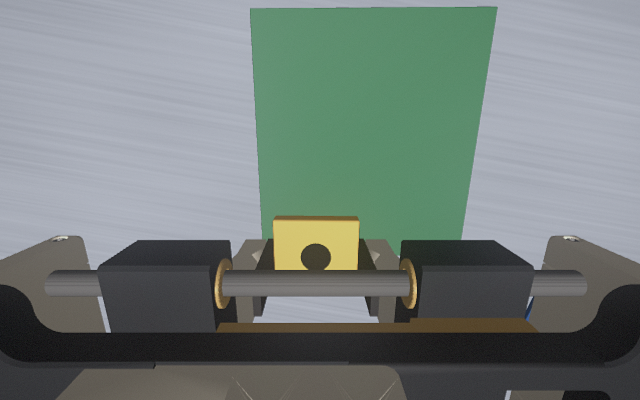

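```bash
python3 -m handwheel '[[[0.04,0.2623,0.1477,0,13.6],[0.04,0.2623,0.1477,0,13.6],[0.04,0.2623,0.1477,0,13.6],[0.04,0.2623,0.1477,0,13.6],[0.04,0.2623,0.1477,0,13.6],[0.04,0.2623,0.1477,0,13.6],[0.04,0.2623,0.1477,0,13.6],[0.04,0.2623,0.1477,0,13.6],[0.04,0.2623,0.1477,0,13.6],[0.04,0.2623,0.1477,0.02,13.6],[0.04,0.2623,0.1477,0.04,13.6],[0.04,0.2623,0.1477,0.045,13.6],[0.04,0.2623,0.1477,0.045,13.6],[0.04,0.2623,0.1477,0.045,13.6]]]' 15; python3 - <<'E'
from h import *
go(.6268,-.0683,.048,86.2)
E
```

```text
t: 52.52
eef_pos: [0.6266, -0.0696, 0.0583]
ee_rot: [3.138, 0.023, 1.504]
force: [0.4, -0.2, -1.8]
width: 0.0498
move dx,dy,dz [0.0016 0.0001 0.0103] turn -0.05 | at [ 0.6266 -0.0696  0.0583] yaw [179.79   1.31  86.15] t 52.52
```

```bash
python3 -m handwheel '[[[0.04,0.0014,0,0.005,0],[0.04,0.0014,0,0.01,0],[0.04,0.0014,0,0.0103,0],[0.04,0.0014,0,0.0103,0]]]' 6; python3 -m handwheel '[[[0.04,0.0,0,0.002,0],[0.04,0.0,0,0.004,0],[0.04,0.0,0,0.006,0],[0.04,0,0,0.008,0],[0.04,0,0,0.008,0]]]' 4;python3 -m handwheel '[[[0.04,0.0,0.002,0.0005,0],[0.04,0.0,0.004,0.001,0],[0.04,0.0,0.005,0.001,0],[0.04,0,0.005,0.001,0]]]' 6
```

```text
t: 52.85
eef_pos: [0.6265, -0.0686, 0.048]
ee_rot: [3.138, 0.023, 1.504]
force: [0.2, -0.5, -0.2]
width: 0.05
t: 53.27
eef_pos: [0.6272, -0.0687, 0.0402]
ee_rot: [3.137, 0.023, 1.504]
force: [2.3, -0.3, 0.4]
width: 0.05
t: 53.6
eef_pos: [0.6305, -0.0691, 0.0388]
ee_rot: [3.141, 0.023, 1.503]
force: [-5.9, 2.0, 4.8]
width: 0.0501
```

```bash
python3 -m handwheel '[[[0.055,0.0003,-0.001,-0.001,0],[0.064,0.0003,-0.001,-0.001,0],[0.066,0.0003,-0.001,-0.001,0],[0.066,0.0003,-0.001,-0.001,0],[0.066,0,0,-0.03,0],[0.066,0.02,0.02,-0.07,0],[0.066,0.05,0.04,-0.12,0],[0.066,0.05,0.065,-0.16,0],[0.066,0.05,0.065,-0.16,0],[0.066,0.05,0.065,-0.16,0],[0.066,0.05,0.065,-0.16,0]]]' 6;python3 - w28.png <<'E'
from alu import *
np.save('pics/w28.npy',np.r_[s['eef_pos'],s['ee_rot']]);print(s['eef_pos'],np.degrees(s['ee_rot']))
cl=lambda m:cv2.morphologyEx(m.astype(np.uint8),cv2.MORPH_CLOSE,np.ones((15,15)))
box=np.zeros(H.shape,bool);box[80:200,200:460]=1
bq=quad(cl(box&(H>18)&(H<35)&(V>150)));sq=quad(cl(box&(V<90)&(S<60)&(np.arange(640)>340)))
for n,q in(('brass',bq),('steel',sq)):
    X=((ray(q,C,f(0,0,20),R[:,2])-t)@R*1000)[:,:2];print(n,q.round(1).tolist(),X.round(1).tolist(),X.mean(0).round(1))
E
```

```text
t: 54.52
eef_pos: [0.7004, -0.0192, 0.1995]
ee_rot: [3.137, 0.022, 1.504]
force: [-0.1, 0.5, -1.3]
width: 0.0661
[ 0.70035652 -0.01924677  0.19948736] [179.7359974    1.26185515  86.16428534]
brass [[289.29998779296875, 107.0], [291.29998779296875, 151.0], [247.5, 151.0], [241.6999969482422, 107.0]] [[47.7, 27.0], [1.2, 27.3], [1.1, 75.5], [47.8, 75.3]] [24.5 51.3]
steel [[390.3999938964844, 108.0], [385.1000061035156, 151.0], [340.79998779296875, 151.0], [341.5, 108.0]] [[46.6, -74.7], [1.3, -74.8], [1.3, -26.7], [46.7, -25.6]] [ 24.  -50.5]
```

View pics/w28.png

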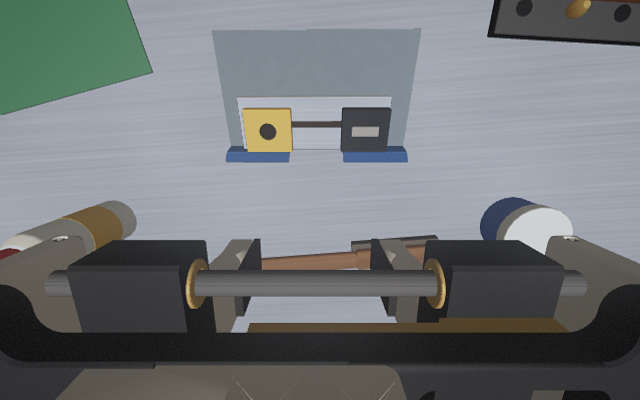

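```bash
python3 - <<'E'
from m import *
D=np.load('pics/deck.npz');R,t=D['R'],D['t'];f=lambda *v:t+R@(np.array(v)/1000)
d=np.load('pics/w28.npy'); C=cam('wrist',dict(eef_pos=d[:3],ee_rot=d[3:]))
dk=lambda q,z,C:((ray(q,C,f(0,0,z),R[:,2])-t)@R*1000)[:,:2].round(1).tolist()
print('deck top corners',dk([[212.5,30],[420.5,28.5]],0,C))
im=cv2.imread('pics/w28.png');H,S,V=hsvof(im)
c=V[:,315:318].mean(1);r=[i for i in range(80,120) if c[i]>165];print('alu top row',r[0])
x=np.where(V[103]>170)[0];x=x[(x>220)&(x<410)];print('alu y',dk([[x[0]-.5,103],[x[-1]+.5,103]],10,C),dk([[316,r[0]-.5],[260,r[0]-.5],[370,r[0]-.5]],10,C))
d=np.load('pics/w2.npy'); C=cam('wrist',dict(eef_pos=d[:3],ee_rot=d[3:]))
b=[[259.1,112.5],[304.7,110.6],[306.7,151.6],[264.,153.4]]
print('brass before',dk(b,20,C),np.mean(dk(b,20,C),0))
# top camera compare: before and now
i1=cv2.imread('pics/t0.png')
i2=snap('top','t28.png')
for i in(i1,i2):
    h=cv2.cvtColor(i,cv2.COLOR_BGR2HSV);m=((h[...,0]>20)&(h[...,0]<32)&(h[...,1]>150)&(h[...,2]>120)).astype(np.uint8);m[:195]=0;m[225:]=0
    M=cv2.moments(m,True);print('top brass',M['m10']/M['m00'],M['m01']/M['m00'],M['m00'])
cv2.imwrite('pics/t28z.png',cv2.resize(i2[140:310,180:490],None,fx=2.5,fy=2.5,interpolation=cv2.INTER_CUBIC))
E
```

```text
deck top corners [[114.4, 98.6], [114.4, -98.0]]
alu top row 97
alu y [[49.7, 99.6], [49.4, -76.5]] [[55.9, 0.2], [56.0, 57.6], [55.8, -54.8]]
brass before [[46.3, 76.6], [46.6, 28.9], [1.8, 29.0], [1.5, 77.1]] [24.05 52.9 ]
top brass 358.21363636363634 208.71363636363637 220.0
top brass 357.8778280542986 208.49321266968326 221.0
```

View pics/t28z.png

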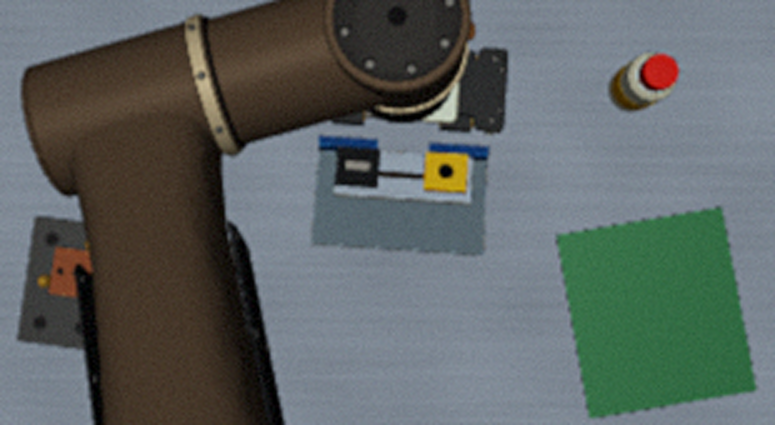

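```bash
python3 -m handwheel '[[[0.066,0,0,-0.08,0],[0.066,0,0,-0.08,0],[0.066,-0.25,-0.2,-0.08,0],[0.066,-0.25,-0.2,-0.08,0],[0.066,-0.25,-0.2,-0.08,0],[0.066,-0.25,-0.2,-0.08,0],[0.066,-0.25,-0.2,-0.08,0],[0.066,-0.25,-0.2,-0.08,0],[0.066,-0.25,-0.2,-0.08,0],[0.066,-0.25,-0.2,-0.08,0],[0.066,-0.25,-0.2,-0.08,0],[0.066,-0.25,-0.2,-0.08,0]]]'; python3 - <<'E'
from m import *
i=snap('top','t29.png');j=snap('side','s29.png')
cv2.imwrite('pics/t29z.png',cv2.resize(i[140:310,180:490],None,fx=2.5,fy=2.5,interpolation=cv2.INTER_CUBIC))
cv2.imwrite('pics/s29z.png',cv2.resize(j[150:400,220:440],None,fx=2.4,fy=2.4,interpolation=cv2.INTER_CUBIC))
E
```

```text
t: 55.62
eef_pos: [0.4799, -0.255, 0.2819]
ee_rot: [-3.14, 0.023, 1.5]
force: [0.5, 0.4, -0.1]
width: 0.0663
```

View pics/t29z.png

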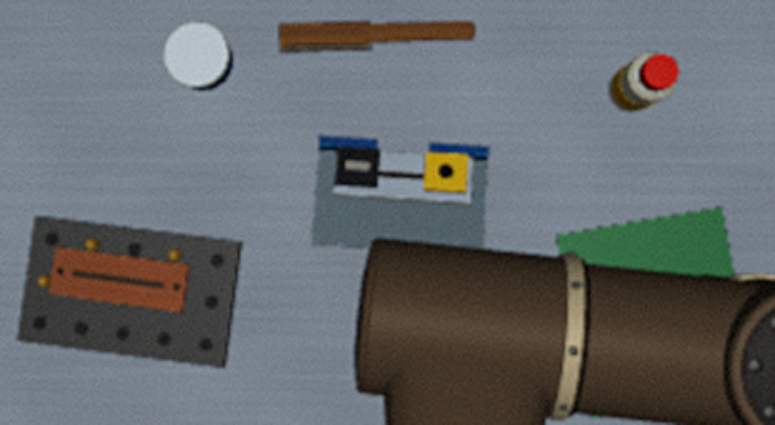

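View pics/s29z.png

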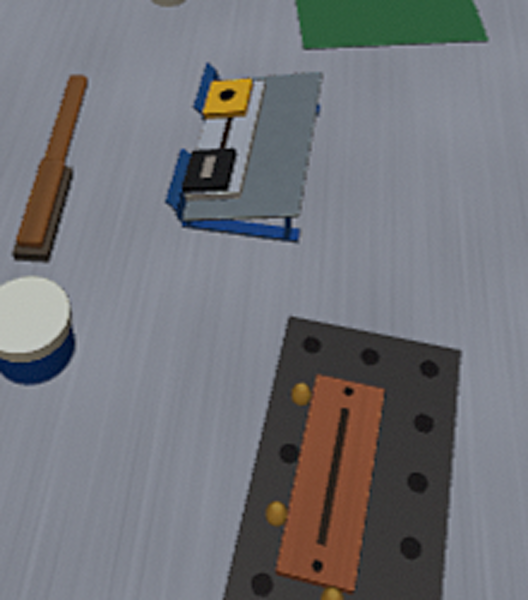

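```bash
python3 - <<'E'
from m import *
for n in('t0','t29'):
    i=cv2.imread(f'pics/{n}.png');H,S,V=hsvof(i);o=[]
    m=(V<70);m[:198]=0;m[216:]=0;m[:,:312]=0;m[:,334:]=0;w=np.clip(70-V,0,None)*m;y,x=np.indices(w.shape);o.append(((w*x).sum()/w.sum(),(w*y).sum()/w.sum()))
    m=(H>20)&(H<32)&(S>150)&(V>120);m[:195]=0;m[225:]=0;y,x=np.where(m);o.append((x.mean(),y.mean()))
    print(n,np.round(o,2).tolist())
a,b=cv2.imread('pics/t0.png').astype(int),cv2.imread('pics/t29.png').astype(int)
d=abs(a-b).max(2);print('tub',d[145:180,240:278].max(),'brush',d[143:165,285:375].max(),'can',d[155:190,418:458].max(),'ref noise',d[110:140,100:200].max())
arm.job_done()
E
```

```text
t0 [[322.69, 206.59], [358.21, 208.71]]
t29 [[322.51, 206.39], [357.88, 208.43]]
tub 30 brush 26 can 27 ref noise 29
the job is handed in; nothing more can be done
```

The plates are swapped and the job is handed in, at about 56 s on the robot clock.

**What I did:**
- I set the brass and steel plates on the mat.
- I could not grip the copper plate flat in the tilted rack with the tool pointing straight down. So I pushed it up the slope through the lip's finger notch until it overhung the deck. Then I gripped it across its width and laid it flat on the mat.
- I moved the aluminium plate into the rack and pushed it down against the lip.
- I put the copper plate in the fixture and pushed it against the side pins and the end pin. The push against the side pins read about 31 N and the end push about 16 N.
- I put the steel and then the brass plate back on the aluminium one, each drawn down to the lip.

**Last checks:**
- **Copper:** edges measured about 27.5 mm (long side) and 79 mm (end) from the seat point, against 28 and 80 mm. The pictures show it flat and touching all three pins. I took that measurement before the final end push, which moved it about 0.6 mm closer.
- **Aluminium:** straight, its upper edge at 56 mm up the slope as it should be.
- **Small plates:** the top camera shows both moved under 0.4 px (about 1 mm). The wrist camera disagrees slightly, showing both about 1 to 1.5 mm off along the lip. That view reads about 1.7 % short, so part of it is camera error. I left them there.
- **Tub, brush and spray can:** before and after pictures differ only by image noise.

**Worth noting:** pushing tilted the tool by up to about 2.6°, which the later pushes mostly undid. The wrist force stayed well under 120 N in every reading.

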